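# Clip the cover onto the spring-lift memo box

### The arm

A 7-joint arm with a two-finger parallel gripper is mounted at the origin on the work surface. World frame = base frame: x ahead of the robot, y to its left, z up, the work surface at z = 0. Lengths are in m, angles in rad, forces in N, time in s.
With the tool pointing down it reaches from about 0.4 to 0.85 m from the base axis. Payload 10.4 kg.
Tool frame: the origin (TCP) lies midway between the tips of the shut fingers; the grasp point (between the pads) lies manip.pinch_z behind it (manip.pinch_z is the distance from the TCP to the grasp point, in m); z points along the fingers, y is the direction in which the jaws open and shut (so a half turn about z gives the same grasp; the last joint's range is limited). The gripper opens to 85 mm and grips with 20 to 120 N. Pads are 22 mm wide; open, the fingers measure 114 mm over their backs; the gripper's body (76 mm by 85 mm) begins 54 mm behind the grasp point. The pads swing forward as they close: fully open they stand 13 mm farther back than shut.
Start: joints at [-1.123, 0.332, -0.065, 1.46, 0.022, 1.35, -0.088], TCP at [0.283, 0.557, 0.231] pointing down, gripper open.
Joint ranges: [-2.6, 2.6], [-0.5, 2.12], [-1.47, 1.34], [0.16, 2.42], [-1.27, 4.41], [0.06, 2.06], [-2.6, 2.6]. Speed limits (rad/s): [2.22, 2.22, 2.79, 2.79, 3.14, 3.14, 3.14].

### API

Orientations are given as a unit quaternion [x, y, z, w].
In Python, from workcell import manip gives the robot as it stands.
- The arm moves only by the shell command python3 -m handwheel 'ROWS' [FORCE]. ROWS is JSON, a list that holds one entry, the list of rows, each a list of 7 numbers: the shift along the tool's x, y, z in m, then the turn, a rotation vector about the tool's x, y, z in rad, then the finger opening in m, from 0 to 0.0854. In form: [[[tx, ty, tz, ax, ay, az, claw], ...]]. A call has 1 to 8 rows; each row is the pose to reach, as a shift and turn from the pose commanded when the call began, along the tool's axes at that moment; what a row does not reach only later rows make up. A row lasts 1/8 s, in which the tool goes at most 62.5 mm and 10.7 degrees, less where a joint would pass 70% of its speed; a pose out of reach is approached as far as the arm can. A call with a gripper value outside its range is refused whole. The fingers move at their own pace and stop on an object; FORCE is the grip in N (left out, the last holds). Time passes only in rows, so rows that repeat a pose let the fingers close. It gives the time, the measured TCP pose, the force and the opening at its end, in the units of the state.
- manip.get_obs(): the state, without advancing time (a new reading comes with each control period).
- manip.camera(name): name is "side" or "top"; returns the picture (400x640x3 uint8, blue, green, red); there is no depth.
- manip.calibration(name): a dict with "fx", "fy", "cx", "cy" (pixels), "k1" (the pictures are not rectified: a ray, as slopes to the right and down, at radius r is drawn at 1 + k1 r^2 times it, then the intrinsics apply), "view" (4x4, takes a point from world to camera coordinates). Camera axes: x right, y up, looking along -z (the intrinsics and any distortion apply to the point x, -y, -z); pixel columns grow to the right and rows downward; lengths in m; the calibration is good to about 2 mm. A picture is of the moment at which its call begins. calibration takes no time and is no camera call.
- manip.hand_in(): hands the job in, once; it reports no verdict.
The state is a dict: "clock": time; "joint_pos": joint angles; "joint_velocities": joint speeds; "tau": joint torques, N m; "position": TCP position; "ee_rot": TCP orientation; "ft_force": force on the tool from outside, world axes, zero at the start; "torque": the same for the moment, N m; "grip_width": opening from 0.0 (shut) to 1.0 (fully open).
Only numpy, scipy, OpenCV 4.12 (cv2) and the standard library are available. Lean on these libraries where they do the work, as an engineer would, in place of code of your own. Each camera call takes 0.05 s, during which the arm holds its last target.

### The job

The memo box on the desk has a fresh pad in it; put its dark blue cover back on. Set the cover squarely on the mouth and press it straight down against the spring, firmly but without forcing it, until both orange clips have snapped under the rim and hold it, then let go. Leave the memo box standing where it is and do not disturb the other things on the desk.

Things in the scene. Friction and masses are not known exactly. Their poses are not given: they have to be found in the camera images.
- memo_box: Light grey memo box, 1.46 kg with its pad, loose on the desk. 150 (x) x 100 (y) mm over its 3 mm walls, 75 mm high. Mouth 144 x 94 mm inside. A rim runs round it: 5 mm thick, top face 75 mm up, standing 4 mm out from the walls. Inside, a pad of 127 x 76 mm notes on a spring plate stands 4 to 10 mm above the rim, as thick as it happens to be; it yields at 4 N, then 1.1 N/mm. Origin: centre of the underside; z up.
- cover: Dark blue cover with two slots, 0.13 kg, lying right way up on its skirt. Plate 158 (x) x 108 (y) mm, underside 14 and top 18 mm above the origin. Skirt 141 x 91 mm outside, foot chamfered, goes 14 mm into the mouth. Origin: middle of the skirt's lower edge; z up. Clipped on, it is 62.5 mm above the memo box's origin, x axes parallel, either way round. Pressing with over 32 N cracks it.
- cover_grip (a point): Point to hold the cover by, on its axis, 41 mm above the cover's origin: in the grip bar across its middle, 16 mm thick along the cover's x, 60 mm long along its y, rising from the plate's top (18 mm above the origin) to 50 mm. Fingers close along the cover's x.
- cover_end_a (a point): Middle of the plate's underside at the cover's +x end, over the rim (77 mm from the cover's middle). Above the memo box's underside: about 85 mm when the clip first rests on the rim, 75 mm when pressed hard against the rim, 76.5 mm when clipped and let go (the pad's spring lifts it till the hook catches).
- cover_end_b (a point): The same at the cover's -x end.
- clip_a (a joint): Orange sprung clip arm, 40 mm wide, at the cover's +x end (rad). Hinged on the plate, it hangs down outside the rim; its hook points inward, ramp below. 0 = hanging straight, as at rest and once snapped under the rim; up to about 0.25 while the rim spreads it. The push peaks with the end 5 mm above the rim, then drops; the hook snaps under only below 76.5 mm, just before the stop.
- clip_b (a joint): The same clip arm at the cover's -x end. Both clips and the pad's spring together take 15 to 26 N at the peak, more with a thick pad and grippy plastic or if the cover is pushed off centre, and 9 to 18 N at the last snap. The cover can shift 1.5 mm sideways in the mouth.
- table: The white desk that everything stands on, 1360 (x) x 1900 (y) mm, fixed, top face at z = 0. Origin: on its middle, at the height of its top.
- notes: Yellow sticky-note pad, 76 x 76 x 16 mm, near the middle of the desk, a bystander. Origin: centre of the underside.
- stapler: Black stapler, 35 x 128 x 45 mm, a bystander. Origin: centre of the underside.
- mug: White mug, 80 mm across, 92 mm high, a bystander. Origin: centre of the underside.
- cartridge: Black and cyan ink cartridge, 52 x 85 x 64 mm, a bystander. Origin: centre of the underside.
Things that resemble listed ones, but are neither listed nor needed, are in the scene too. Of the things that look like the cover, the middle-sized one is meant.

How it is judged:
On the way:
1. the cover is set squarely on the mouth of the memo box, its clips not yet snapped (horizontal distance between cover and memo_box below 0.006 m and angle between the x axis of cover and the x axis of memo_box, either way round below 0.08 rad and z of cover in the frame of memo_box between 0.0665 and 0.0755 m).
At the end, for the whole second after the job is handed in: Both ends of the cover are held down on the rim by their clips (within 2.5 mm of 76.5 mm up), the cover square on the memo box (centres within 6 mm, 0.08 rad), both clips back in (below 0.07 rad); the memo box stands upright within 30 mm of where it was; the cover is at rest (z of cover_end_a in the frame of memo_box between 0.073 and 0.079 m and z of cover_end_b in the frame of memo_box between 0.073 and 0.079 m and horizontal distance between cover and memo_box below 0.006 m and angle between the x axis of cover and the x axis of memo_box, either way round below 0.08 rad and value of joint each of clip_a, clip_b below 0.07 rad and distance of memo_box from where it was at the start of the episode below 0.03 m and angle between memo_box's own z axis and vertical below 0.05 rad and linear speed of cover below 0.02 m/s); the robot touches nothing.
It fails at once if the cover is forced: the memo box is pressed down with more than 32 N, that is, it bears on the desk with over 46 N, 14 N of it its own weight (contact force between memo_box and table above 46.3 N).
It fails at once if the cover is tipped by more than 15 degrees (angle between cover's own z axis and vertical above 0.262 rad).
It fails at once if the memo box is tipped (angle between memo_box's own z axis and vertical above 0.15 rad).
It fails at once if another thing on the desk is moved by more than 25 mm (distance of any of notes, stapler, mug, cartridge from where it was at the start of the episode above 0.025 m).
It also fails if it takes over 54 s, if anything falls off the work surface, if the arm or the gripper's body presses on something with over 40 N, if the wrist force passes 120 N, or if a joint passes its speed limit or range.

## Working session

There is one attempt and no reset: what is moved stays moved. The work goes in short steps, Python scripts to look and compute and a shell command to move; the robot and the scene stay as the last step left them, time stands still between calls to the robot, and variables do not carry over. Pictures are saved under pics/ and viewed, and the job is handed in when it is done.

```bash
ls; mkdir -p pics
python3 - <<'E'
from workcell import manip
import cv2
print(manip.get_obs(), manip.pinch_z)
for n in("side","top"):
    cv2.imwrite(f"pics/{n}0.png",manip.camera(n)); print(n,manip.calibration(n))
E
```

```text
pics
{'clock': 0.0, 'joint_pos': array([-1.12260348,  0.3328962 , -0.06471341,  1.46095595,  0.02160324,
        1.34989068, -0.08852399]), 'joint_velocities': array([ 1.03358750e-03,  1.31473407e-04, -9.26383655e-04, -2.25698945e-05,
       -6.17834499e-04,  3.36431126e-04,  1.81256820e-03]), 'tau': array([-1.85815312e-03, -6.25454164e+01,  4.78399184e-02, -3.91611993e+01,
        1.60555250e-02,  9.93683352e-03, -6.10950096e-06]), 'position': array([0.28332198, 0.55666731, 0.23049379]), 'ee_rot': array([ 2.33223232e-01,  9.72422951e-01, -7.14125875e-04, -1.37323814e-04]), 'ft_force': array([-0.51216307, -0.13170258, -0.51530276]), 'torque': array([-0.0340163 ,  0.04681432,  0.02584077]), 'grip_width': 0.9989582558844291} 0.0187
side {'fx': 458.9565529086985, 'fy': 458.9565529086985, 'cx': 317.69474138640885, 'cy': 196.4956163123681, 'k1': -0.04358181250173289, 'view': array([[-0.89402453,  0.44792045,  0.00934948,  0.39845896],
       [-0.24340008, -0.50312176,  0.82923151,  0.04696397],
       [ 0.37613368,  0.73907764,  0.55882707, -1.38632795],
       [ 0.        ,  0.        ,  0.        ,  1.        ]])}
top {'fx': 418.5736972949575, 'fy': 418.5736972949575, 'cx': 321.24770818996507, 'cy': 193.7875697457887, 'k1': -0.07235786321047274, 'view': array([[-0.0043863 , -0.99998338,  0.00374288, -0.01754177],
       [ 0.99092618, -0.0038437 ,  0.13435227, -0.44978493],
       [-0.13433565,  0.00429823,  0.99092657, -1.0349499 ],
       [ 0.        ,  0.        ,  0.        ,  1.        ]])}
```

View pics/side0.png

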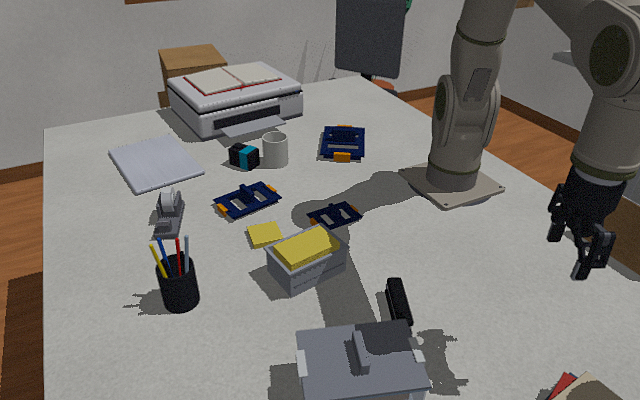

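View pics/top0.png

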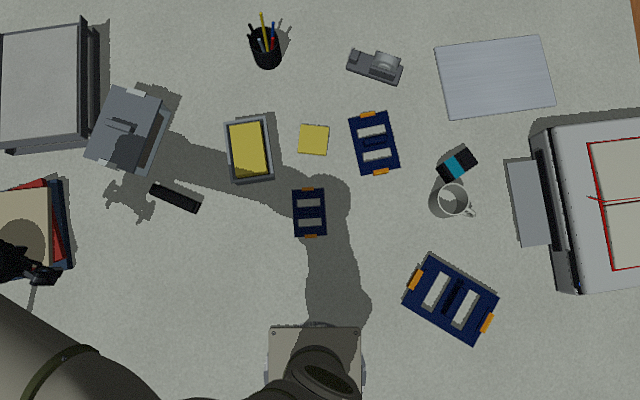

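Candidates for the cover (top / side pixels): the small one at (310,212) / (335,214), the middle one at (374,142) / (248,199), and the large one at (450,300) / (344,142). The grey lidded box at (130,130) is a decoy for the memo box; the open box is at (249,148) / (306,258). I choose the cover at (374,142) and will check it in close crops.

```bash
cat > h.py <<'E'
import numpy as np, cv2
from workcell import manip
C={n:manip.calibration(n) for n in("side","top")}
def ray(n,uv):
    c=C[n]; K=np.array([[c['fx'],0,c['cx']],[0,c['fy'],c['cy']],[0,0,1]])
    p=cv2.undistortPoints(np.array(uv,float).reshape(-1,1,2),K,np.array([c['k1'],0,0,0,0])).reshape(-1,2)
    V=c['view']; d=np.c_[p[:,0],-p[:,1],-np.ones(len(p))]@V[:3,:3]
    return -V[:3,:3].T@V[:3,3], d
def plane(n,uv,z):
    o,d=ray(n,uv); return o+d*((z-o[2])/d[:,2])[:,None]
def tri(us,ut):
    (o1,d1),(o2,d2)=ray("side",us),ray("top",ut); out=[]
    for a,b in zip(d1,d2):
        A=np.c_[a,-b]; s=np.linalg.lstsq(A,o2-o1,rcond=None)[0]
        p,q=o1+s[0]*a,o2+s[1]*b; out.append(np.r_[(p+q)/2,np.linalg.norm(p-q)])
    return np.array(out)
def proj(n,P):
    c=C[n]; P=np.atleast_2d(P); q=P@c['view'][:3,:3].T+c['view'][:3,3]
    x=np.c_[q[:,0],-q[:,1]]/-q[:,2:]; r=(x**2).sum(1,keepdims=True); x=x*(1+c['k1']*r)
    return x*[c['fx'],c['fy']]+[c['cx'],c['cy']]
def blue(im): 
    h=cv2.cvtColor(im,cv2.COLOR_BGR2HSV); return cv2.inRange(h,(105,120,20),(128,255,200))
E
python3 - <<'E'
from h import *
s,t=cv2.imread('pics/side0.png'),cv2.imread('pics/top0.png')
def crop(im,x,y,w,h,k): return cv2.resize(im[y:y+h,x:x+w],None,fx=k,fy=k,interpolation=cv2.INTER_NEAREST)
a=crop(t,215,95,200,100,4); b=crop(s,205,165,200,150,4)[:,:]
cv2.imwrite('pics/ct.png',a); cv2.imwrite('pics/cs.png',b[:600])
for n,im in(("top",t),("side",s)):
    for k,c in [(k,c) for k,c in enumerate(cv2.findContours(blue(im),cv2.RETR_EXTERNAL,cv2.CHAIN_APPROX_NONE)[0]) if cv2.contourArea(c)>300]:
        r=cv2.minAreaRect(c); W=plane(n,c.reshape(-1,2),.018)[:,:2].astype(np.float32)
        print(n,np.round(r[0]),np.round(r[1]),'world',[np.round(v,3) for v in cv2.minAreaRect(W)])
E
```

```text
top [450. 301.] [84. 57.] world [array([ 0.179, -0.344]), array([0.21 , 0.143]), np.float64(58.157)]
top [309. 212.] [47. 32.] world [array([0.404, 0.013]), array([0.12 , 0.081]), np.float64(3.492)]
top [374. 143.] [59. 40.] world [array([ 0.587, -0.158]), array([0.156, 0.106]), np.float64(11.829)]
side [334. 215.] [24. 49.] world [array([0.409, 0.019]), array([0.12 , 0.097]), np.float64(3.118)]
side [247. 198.] [29. 63.] world [array([ 0.589, -0.157]), array([0.157, 0.134]), np.float64(12.246)]
side [342. 143.] [43. 32.] world [array([ 0.183, -0.336]), array([0.237, 0.142]), np.float64(57.741)]
```

View pics/ct.png

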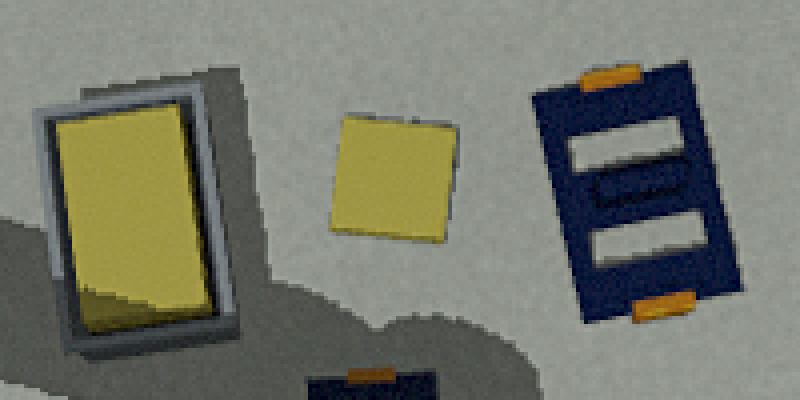

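View pics/cs.png

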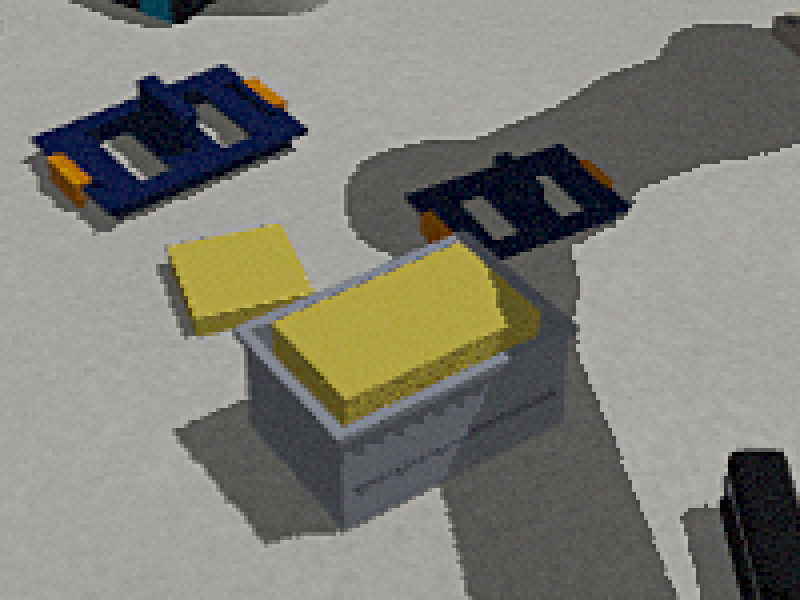

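The crops show the chosen cover: about 156 x 106 mm, orange clips at both ends, bar across the middle. The box rim is clear at top-crop corners (35,108) and (203,80), but the shadow end is dim, so I'll enhance it.

Run:
```python
from h import *
s,t=cv2.imread('pics/side0.png'),cv2.imread('pics/top0.png')
g=lambda im:(255*(im/255.)**.6).astype(np.uint8)
a=cv2.resize(g(t[108:192,218:282]),None,fx=7,fy=7,interpolation=cv2.INTER_CUBIC); cv2.imwrite('pics/ct2.png',a)
b=cv2.resize(g(s[215:302,255:355]),None,fx=6,fy=6,interpolation=cv2.INTER_CUBIC); cv2.imwrite('pics/cs2.png',b)
```

```text
(no output)
```

View pics/ct2.png

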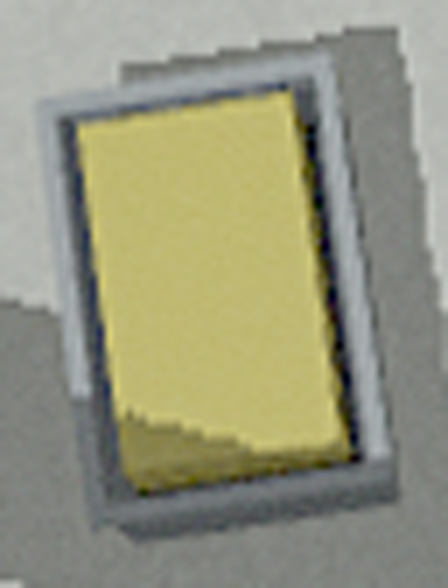

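View pics/cs2.png

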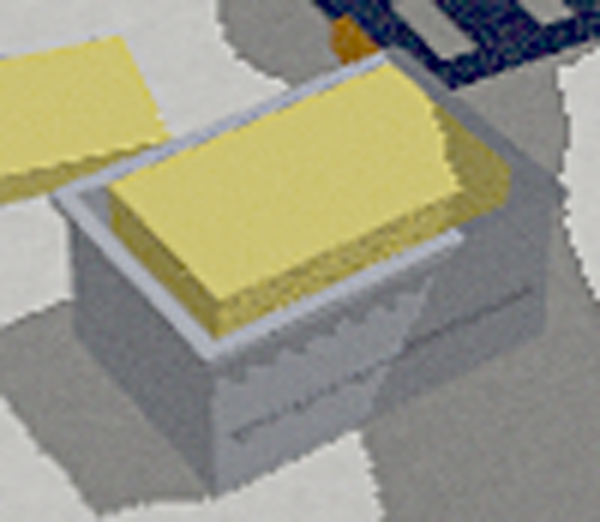

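Run:
```python
from h import *
f=lambda p,k,o:(np.array(p)+.5)/k-.5+o
T=f([(38,100),(332,57),(395,457),(93,512)],7,[218,108])
S=f([(210,358),(52,193),(390,48),(568,187)],6,[255,215])
P=tri(S,T); print(np.round(P,4))
for n,uv in(("top",T),("side",S)):
    Q=plane(n,uv,.075)[:,:2]; print(n,np.round(Q,4).tolist(),'c',Q.mean(0).round(4),[np.linalg.norm(Q[i]-Q[(i+1)%4]).round(4) for i in range(4)],
     'x-axis ang',[np.degrees(np.arctan2(*(Q[a]-Q[b])[::-1])).round(2) for a,b in((0,3),(1,2))], 'perp',[np.degrees(np.arctan2(*(Q[a]-Q[b])[::-1])).round(2)-90 for a,b in((0,1),(3,2))])
s,t=cv2.imread('pics/side0.png'),cv2.imread('pics/top0.png')
# cover: plate corners from contour, both views
for n,im,box in(("top",t,(340,100,70,90)),("side",s,(205,170,85,50))):
    m=np.zeros(im.shape[:2],np.uint8); x,y,w,h=box; m[y:y+h,x:x+w]=blue(im)[y:y+h,x:x+w]
    c=max(cv2.findContours(m,cv2.RETR_EXTERNAL,cv2.CHAIN_APPROX_NONE)[0],key=cv2.contourArea)
    print(n,cv2.approxPolyDP(cv2.convexHull(c),3,True).reshape(-1,2).tolist(), cv2.minAreaRect(c))
# yellow pad & notes tops
for n,im in(("top",t),("side",s)):
    h=cv2.cvtColor(im,cv2.COLOR_BGR2HSV); m=cv2.inRange(h,(22,90,40),(35,255,255))
    for c in cv2.findContours(m,cv2.RETR_EXTERNAL,cv2.CHAIN_APPROX_NONE)[0]:
        if cv2.contourArea(c)>200: print(n,cv2.minAreaRect(c))
```

```text
[[0.6264 0.2276 0.0729 0.0023]
 [0.6426 0.1217 0.0718 0.0008]
 [0.4938 0.0982 0.0738 0.0056]
 [0.4742 0.2042 0.0754 0.0063]]
top [[0.6268, 0.2265], [0.6419, 0.1211], [0.496, 0.0966], [0.4769, 0.2025]] c [0.5604 0.1617] [np.float64(0.1065), np.float64(0.148), np.float64(0.1076), np.float64(0.1518)] x-axis ang [np.float64(9.11), np.float64(9.52)] perp [np.float64(8.180000000000007), np.float64(10.209999999999994)]
side [[0.6263, 0.2304], [0.6435, 0.1256], [0.4923, 0.1013], [0.4714, 0.2056]] c [0.5584 0.1657] [np.float64(0.1062), np.float64(0.1532), np.float64(0.1063), np.float64(0.1569)] x-axis ang [np.float64(9.1), np.float64(9.11)] perp [np.float64(9.310000000000002), np.float64(11.329999999999998)]
top [[386, 111], [399, 167], [361, 175], [348, 119]] ((373.8791809082031, 142.64324951171875), (58.76328659057617, 40.24985122680664), 77.00537872314453)
side [[281, 197], [236, 218], [214, 200], [242, 184], [260, 181]] ((247.1449737548828, 197.64793395996094), (29.15384864807129, 63.00000762939453), 67.38013458251953)
top ((312.892333984375, 139.36154174804688), (28.652023315429688, 29.520265579223633), 7.125016689300537)
top ((247.81541442871094, 148.97970581054688), (53.68497848510742, 32.60731887817383), 82.23483276367188)
side ((305.89739990234375, 246.77618408203125), (30.6430606842041, 64.16482543945312), 65.37643432617188)
side ((264.09478759765625, 232.38795471191406), (24.422996520996094, 31.119625091552734), 66.80140686035156)
```

```bash
cat >> h.py <<'E'
from scipy.spatial.transform import Rotation as R
def goal(pos,yaw_y):
    """tool-frame shift+rotvec from the present pose to pos, pointing down, tool y along world angle yaw_y (deg, mod 180)"""
    o=manip.get_obs(); R0=R.from_quat(o['ee_rot']); best=None
    for a in(yaw_y,yaw_y+180):
        a=np.radians(a); y=np.array([np.cos(a),np.sin(a),0]); z=np.array([0,0,-1.]); x=np.cross(y,z)
        rv=(R0.inv()*R.from_matrix(np.c_[x,y,z])).as_rotvec()
        if best is None or np.linalg.norm(rv)<np.linalg.norm(best): best=rv
    return np.round(R0.inv().apply(np.array(pos)-o['position']),4),np.round(best,4)
E
python3 - <<'E'
from h import *
P=tri([(214,200),(236,218),(281,197)],[(386,111),(348,119),(361,175)]); print(P.round(4))
for n,uv in(("top",[(386,111),(348,119),(361,175),(399,167)]),):
    Q=plane(n,uv,.018); print(Q.mean(0).round(4))
# bar top: side crop corners -> top crop
f=lambda p,k,o:(np.array(p)+.5)/k-.5+o
print(tri(f([(142,78),(190,112)],4,[205,165]),f([(690,158),(597,180)],4,[215,95])).round(4))
# box mask from colour
s,t=cv2.imread('pics/side0.png'),cv2.imread('pics/top0.png')
for n,im,(x,y,w,h) in(("top",t,(216,104,66,90)),("side",s,(255,215,100,90))):
    I=im.astype(int); d=cv2.GaussianBlur((I[...,0]-I[...,2]).astype(np.float32),(3,3),0)
    c=d[y:y+h,x:x+w]; print(n,np.percentile(c,[5,25,50,75,95]))
    cv2.imwrite(f'pics/br_{n}.png',cv2.resize(np.clip(c*5+60,0,255).astype(np.uint8),None,fx=6,fy=6))
print(goal([.588,-.158,.13],12))
E
```

```text
[[ 0.6728 -0.1926  0.013   0.004 ]
 [ 0.6471 -0.0888  0.0132  0.0114]
 [ 0.5    -0.1227  0.0142  0.0019]]
[ 0.5863 -0.1573  0.018 ]
[[ 0.5975 -0.187   0.048   0.0074]
 [ 0.583  -0.127   0.0509  0.0059]]
top [-91.4375   -58.890625  -3.1875    -1.8125     8.625   ]
side [-109.5625    -49.1875     -3.4375      5.265625   11.753125]
(array([-0.5957, -0.4986,  0.1013]), array([-1.100e-03,  6.000e-04,  8.905e-01]))
```

View pics/br_top.png

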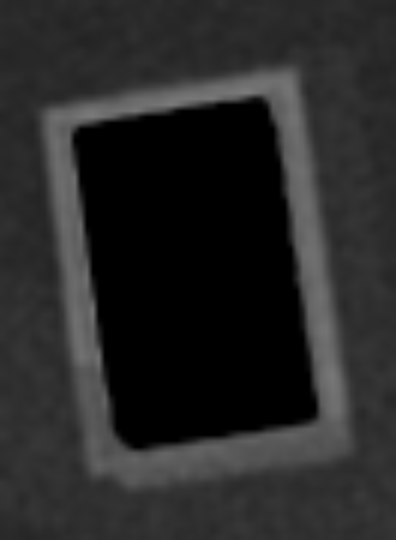

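View pics/br_side.png

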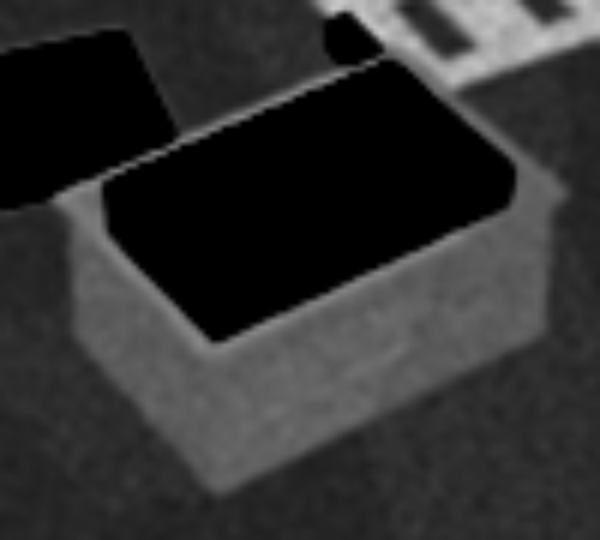

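```bash
cat >> h.py <<'E'
def boxline(im,x,y,w,h,thr=3,k=8):
    I=im[y:y+h,x:x+w].astype(np.float32); d=cv2.GaussianBlur(I[...,0]-I[...,2],(3,3),0)
    d=cv2.resize(d,None,fx=k,fy=k,interpolation=cv2.INTER_LINEAR)
    m=(((d>thr)|(d<-20))*255).astype(np.uint8)
    c=max(cv2.findContours(m,cv2.RETR_EXTERNAL,cv2.CHAIN_APPROX_NONE)[0],key=cv2.contourArea).reshape(-1,2)
    return (c+.5)/k-.5+[x,y]
def seg(c,p,q,tol=2.5,cut=.1):
    p,q=np.array(p,float),np.array(q,float); L=np.linalg.norm(q-p); u=(q-p)/L; n=np.array([-u[1],u[0]])
    s=(c-p)@u/L; e=(c-p)@n; k=(s>cut)&(s<1-cut)&(abs(e)<tol)
    v=cv2.fitLine(c[k].astype(np.float32),cv2.DIST_HUBER,0,.01,.01).ravel(); return v[2:],v[:2],k.sum()
def meet(a,b):
    t=np.linalg.solve(np.c_[a[1],-b[1]],b[0]-a[0]); return a[0]+t[0]*a[1]
E
python3 - <<'E'
from h import *
s,t=cv2.imread('pics/side0.png'),cv2.imread('pics/top0.png')
c=boxline(t,216,104,66,90)
q=lambda a,b:(216+a/6,104+b/6)
TL,TR,BR,BL=q(42,110),q(296,68),q(350,430),q(88,470)
le,te,re=seg(c,BL,TL),seg(c,TL,TR),seg(c,TR,BR)
A,B=meet(le,te),meet(te,re); print(le[2],te[2],re[2],A,B)
far=lambda l,p:np.array([p+l[1]*x for x in(0,50*np.sign(l[1][1]))])
for z in(.075,):
    L=plane("top",far(le,A),z)[:,:2]; Rr=plane("top",far(re,B),z)[:,:2]
    print('corners',L[0],Rr[0],'w',np.linalg.norm(L[0]-Rr[0]))
    for e in(L,Rr): dd=e[0]-e[1]; print('yaw',np.degrees(np.arctan2(dd[1],dd[0])))
    dd=L[0]-Rr[0]; print('yaw from end',np.degrees(np.arctan2(dd[1],dd[0]))-90)
    m=(L[0]+Rr[0])/2; print('centre for 9.0',m-.079*np.array([np.cos(np.radians(9)),np.sin(np.radians(9))]))
c=boxline(s,255,215,100,90)
q=lambda a,b:(255+a/6,215+b/6)
# side: desk-level edges & rim left edge (far long) 
l1=seg(c,q(78,336),q(218,494)); l2=seg(c,q(218,494),q(545,330)); K=meet(l1,l2)
print('side foot near corner',K,plane("side",[K],0)[0])
for l in(l1,l2):
    e=plane("side",[K,K+l[1]*20],0)[:,:2]; dd=e[1]-e[0]; print('yaw',np.degrees(np.arctan2(dd[1],dd[0])),l[2])
E
```

```text
384 271 386 [222.35344 121.71622] [265.06046  114.499916]
corners [0.62715069 0.22818269] [0.64509208 0.12097903] w 0.10869460716342849
yaw 8.92851469049579
yaw 9.157988140017592
yaw from end 9.50085742005308
centre for 9.0 [0.558094   0.16222254]
side foot near corner [290.93768 296.91214] [0.62193118 0.22292849 0.        ]
yaw 98.99078164091875 186
yaw -170.94318737534203 349
```

```bash
python3 -m handwheel '[[[-0.6,-0.5,0.08,0,0,0.89,0.0854],[-0.6,-0.5,0.08,0,0,0.89,0.0854],[-0.6,-0.5,0.08,0,0,0.89,0.0854],[-0.6,-0.5,0.08,0,0,0.89,0.0854],[-0.6,-0.5,0.08,0,0,0.89,0.0854],[-0.6,-0.5,0.08,0,0,0.89,0.0854],[-0.6,-0.5,0.08,0,0,0.89,0.0854],[-0.6,-0.5,0.08,0,0,0.89,0.0854]]]' 40
```

```text
clock: 1.1
position: [0.4799, 0.098, 0.1802]
ee_rot: [0.629, 0.777, 0.0, -0.0]
ft_force: [0.8, 0.3, -0.2]
grip_width: 0.998
```

```bash
python3 -c "
from h import *
print(goal([.587,-.158,.10],12))"
```

```text
(array([-0.2727,  0.0513,  0.0801]), array([ 0.0003, -0.0003,  0.0008]))
```

```bash
python3 -m handwheel '[[[-0.273,0.051,0.08,0,0,0,0.0854],[-0.273,0.051,0.08,0,0,0,0.0854],[-0.273,0.051,0.08,0,0,0,0.0854],[-0.273,0.051,0.08,0,0,0,0.0854],[-0.273,0.051,0.08,0,0,0,0.0854],[-0.273,0.051,0.08,0,0,0,0.0854],[-0.273,0.051,0.08,0,0,0,0.0854]]]'
python3 - <<'E'
from h import *
o=manip.get_obs();print(o['position'],goal([.587,-.158,.0225],12))
s,t=manip.camera('side'),manip.camera('top')
cv2.imwrite('pics/side1.png',s);cv2.imwrite('pics/top1.png',t)
cv2.imwrite('pics/m1.png',np.hstack([cv2.resize(s[130:250,180:300],None,fx=3.3,fy=3.3),cv2.resize(t[80:200,310:430],None,fx=3.3,fy=3.3)]))
E
```

```text
clock: 1.98
position: [0.5862, -0.1559, 0.1]
ee_rot: [0.629, 0.777, -0.0, -0.0]
ft_force: [-0.4, -0.1, 0.3]
grip_width: 1.0
[ 0.58616786 -0.15585723  0.09999639] (array([-0.0023,  0.0004,  0.0775]), array([-0.0006, -0.0006,  0.0008]))
```

View pics/m1.png

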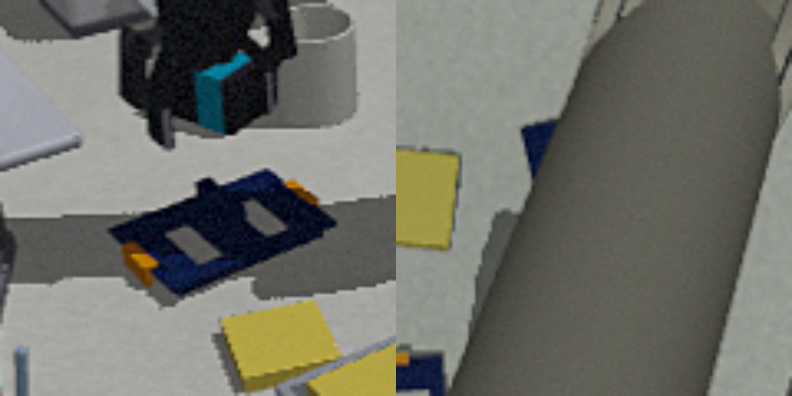

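The side view shows the cover at crop (220,235), with the open fingers above and behind it and the bar lined up between them. The arm blocks the top view. Next I descend.

```bash
python3 -m handwheel '[[[-0.0015,0.001,0.03,0,0,0,0.0854],[-0.0015,0.001,0.06,0,0,0,0.0854],[-0.0015,0.001,0.077,0,0,0,0.0854],[-0.0015,0.001,0.077,0,0,0,0.0854]]]'; python3 -c "
from h import *
print(goal([.587,-.158,.0225],12)); s=manip.camera('side');cv2.imwrite('pics/s2.png',cv2.resize(s[110:250,170:310],None,fx=4,fy=4))"
```

```text
clock: 2.58
position: [0.5872, -0.1569, 0.0227]
ee_rot: [0.629, 0.778, -0.0, -0.001]
ft_force: [-0.6, 1.3, 0.5]
grip_width: 0.999
(array([-0.0011, -0.0004,  0.0002]), array([-0.0014, -0.0008,  0.0015]))
```

View pics/s2.png

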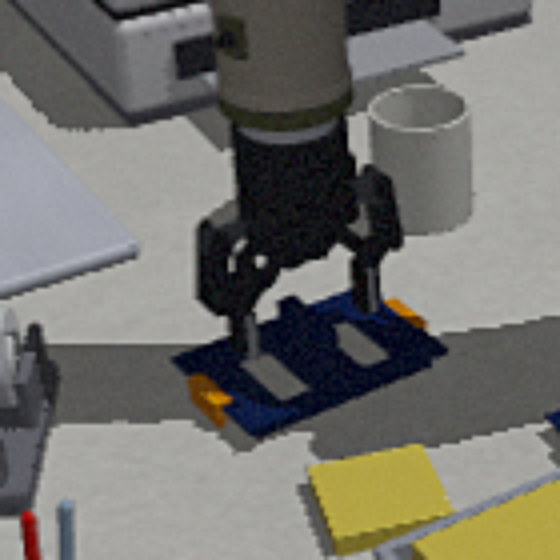

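The fingers straddle the bar at crop (290,310), clear of the plate. I close on it.

```bash
python3 -m handwheel '[[[0,0,0,0,0,0,0.03],[0,0,0,0,0,0,0.01],[0,0,0,0,0,0,0.01],[0,0,0,0,0,0,0.01],[0,0,0,0,0,0,0.01],[0,0,0,0,0,0,0.01]]]' 70; python3 -m handwheel '[[[0,0,-0.02,0,0,0,0.01],[0,0,-0.07,0,0,0,0.01],[0,0,-0.12,0,0,0,0.01],[0,0,-0.14,0,0,0,0.01],[0,0,-0.14,0,0,0,0.01]]]'; python3 -c "
from h import *
c=(.5863,-.1573); print(manip.get_obs()['position']); s=manip.camera('side');cv2.imwrite('pics/s3full.png',s);cv2.imwrite('pics/s3.png',cv2.resize(s[60:220,150:310],None,fx=4,fy=4))"
```

```text
clock: 3.38
position: [0.588, -0.1577, 0.0237]
ee_rot: [0.629, 0.777, 0.0, 0.0]
ft_force: [-0.6, 0.6, 6.2]
grip_width: 0.176
clock: 4.0
position: [0.5885, -0.158, 0.1656]
ee_rot: [0.629, 0.777, 0.001, 0.001]
ft_force: [-0.8, -0.2, -1.2]
grip_width: 0.169
[ 0.58847659 -0.15804718  0.16561291]
```

View pics/s3.png

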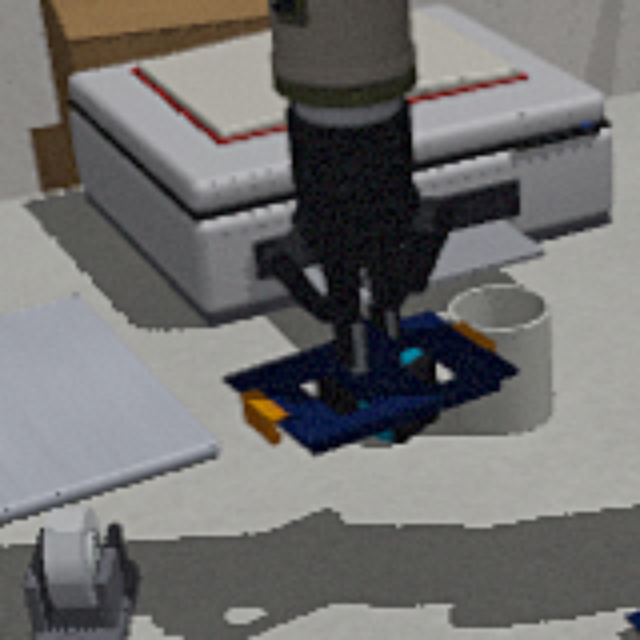

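The cover hangs level in the gripper, with the plate at crop (370,385). I carry it over the box.

```bash
python3 -c "
from h import *
o=manip.get_obs();y=R.from_quat(o['ee_rot']).as_matrix()[:,1];print(y,np.degrees(np.arctan2(y[1],y[0])));print(goal([.557,.162,.145],9))"
```

```text
[9.78030324e-01 2.08460698e-01 9.07477763e-04] 12.032165507368868
(array([0.319 , 0.0366, 0.0188]), array([ 0.0009, -0.0001,  0.0529]))
```

```bash
python3 -m handwheel '[[[0.04,0.004,0,0,0,0.006,0.01],[0.09,0.01,0,0,0,0.015,0.01],[0.15,0.017,0,0,0,0.025,0.01],[0.21,0.024,0,0,0,0.035,0.01],[0.26,0.03,0,0,0,0.045,0.01],[0.3,0.034,0.005,0,0,0.053,0.01],[0.319,0.0366,0.018,0,0,0.053,0.01],[0.319,0.0366,0.018,0,0,0.053,0.01]]]'; python3 -m handwheel '[[[0,0,0,0,0,0,0.01],[0,0,0,0,0,0,0.01]]]';  python3 -c "
from h import *
print(manip.get_obs()['position']); s=manip.camera('side');t=manip.camera('top');cv2.imwrite('pics/s4full.png',s);cv2.imwrite('pics/t4full.png',t);cv2.imwrite('pics/s4.png',cv2.resize(s[165:305,240:380],None,fx=4,fy=4,interpolation=cv2.INTER_NEAREST));cv2.imwrite('pics/t4.png',cv2.resize(t[80:200,190:310],None,fx=4,fy=4))"
```

```text
clock: 5.05
position: [0.5556, 0.1621, 0.1431]
ee_rot: [0.649, 0.761, -0.002, -0.001]
ft_force: [0.8, -0.5, -1.6]
grip_width: 0.176
clock: 5.3
position: [0.5575, 0.16, 0.1457]
ee_rot: [0.65, 0.76, 0.0, 0.0]
ft_force: [-0.6, 0.1, -1.8]
grip_width: 0.178
[0.55753769 0.16002268 0.14569217]
```

View pics/s4.png

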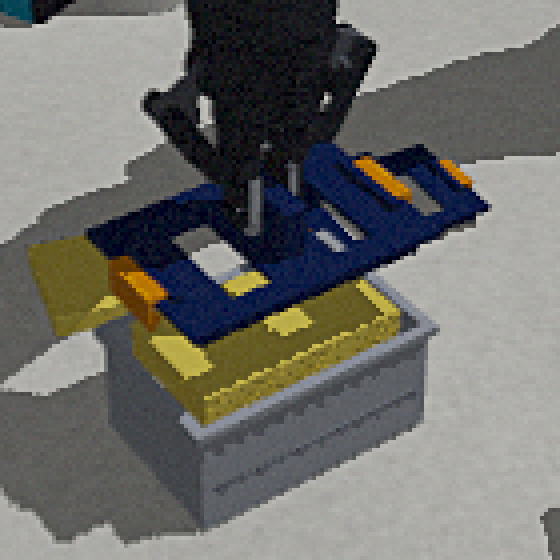

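View pics/t4.png

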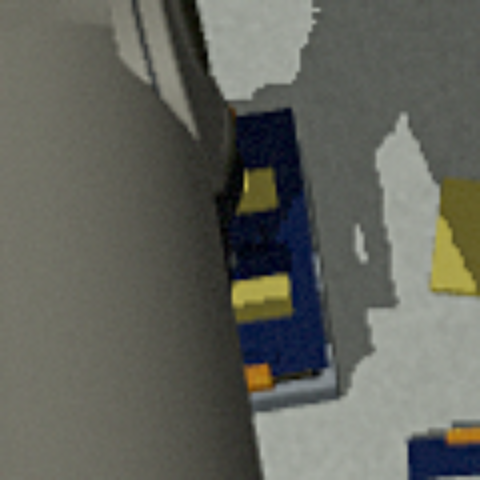

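Side view: the cover is above the box, near corner (190,345), plate from (88,232) to (490,208). It looks slightly toward low x, and the small decoy cover shows behind it. The top view is mostly hidden but shows the right edge. I'll enlarge to measure.

Run:
```python
from h import *
s,t=cv2.imread('pics/s4full.png'),cv2.imread('pics/t4full.png')
g=lambda im:(255*(im/255.)**.45).astype(np.uint8)
cv2.imwrite('pics/s4b.png',cv2.resize(g(s[200:265,255:370]),None,fx=6.9,fy=6.9,interpolation=cv2.INTER_CUBIC))
cv2.imwrite('pics/t4b.png',cv2.resize(g(t[100:185,240:282]),None,fx=7,fy=7,interpolation=cv2.INTER_CUBIC))
```

```text
(no output)
```

View pics/s4b.png

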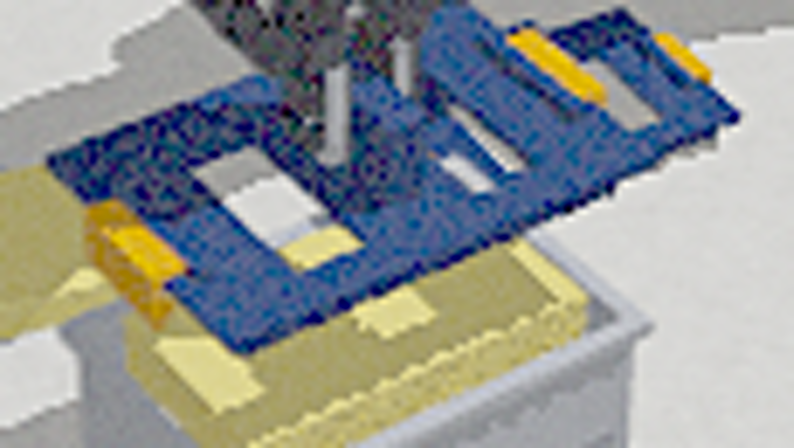

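View pics/t4b.png

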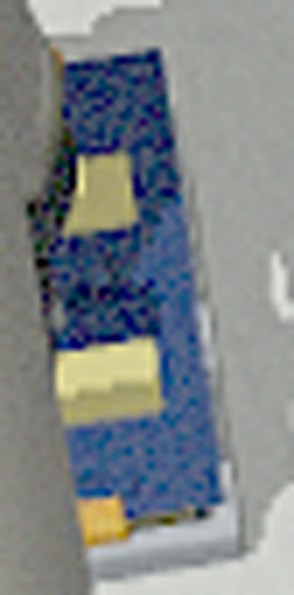

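Run:
```python
from h import *
f=lambda p,k,o:(np.array(p)+.5)/k-.5+o
o=manip.get_obs(); p=o['position']; z0=p[2]-.0237; y=R.from_quat(o['ee_rot']).as_matrix()[:,1]; a=np.arctan2(y[1],y[0]); print('tool yaw',np.degrees(a)%180, p)
Rz=np.array([[np.cos(a),-np.sin(a)],[np.sin(a),np.cos(a)]])
if np.cos(a)<0: Rz=-Rz
w=lambda dx,dy,z:np.r_[p[:2]+Rz@[dx,dy],z0+z]
# side line fit on near long edge & end edge, mask blue
s=cv2.imread('pics/s4full.png');t=cv2.imread('pics/t4full.png')
def c4(im,x,yy,w_,h):
    k=8;I=cv2.resize(cv2.GaussianBlur(im,(3,3),0)[yy:yy+h,x:x+w_].astype(np.float32),None,fx=k,fy=k)
    d=(I[...,0]-I[...,2]); m=((d>14)*255).astype(np.uint8)
    c=max(cv2.findContours(m,cv2.RETR_EXTERNAL,cv2.CHAIN_APPROX_NONE)[0],key=cv2.contourArea).reshape(-1,2)
    return (c+.5)/k-.5+[x,yy]
def cmp(n,corners,pix):
    P=proj(n,corners); 
    for u,v,c in zip(P,pix,corners):
        q=plane(n,[v],c[2])[0]; print(n,'pred px',u.round(1),'seen',np.round(v,1),'world diff seen-pred mm (cover axes)',(1000*Rz.T@(q-c)[:2]).round(1))
c=c4(s,255,200,115,65)
N,Lf=f([240,352],6.9,[255,200]),f([48,160],6.9,[255,200]); Rt=f([560,215],6.9,[255,200])
l1=seg(c,Lf,N,1.5,.55); l1b=seg(c,N,Rt,1.5,.05); print(l1[2],l1b[2])
M=meet(l1,l1b); print(M)
cmp('side',[w(.079,.054,.014),w(.079,-.054,.018)],[M,Lf])
ct=c4(t,240,100,42,85)
A,B=f([160,54],7,[240,100]),f([218,500],7,[240,100])
l=seg(ct,A,B,1.5,.08); lt=seg(ct,f([75,65],7,[240,100]),A,1.5,.1); print(l[2],lt[2])
cmp('top',[w(.079,-.054,.018),w(-.079,-.054,.018)],[meet(l,lt),l[0]+l[1]*(B-l[0]).dot(l[1])])
E=plane('top',[l[0],l[0]+l[1]*30],z0+.018)[:,:2]; d=E[1]-E[0]; print('cover yaw top',np.degrees(np.arctan2(d[1],d[0]))%180)
E=plane('side',[l1b[0],l1b[0]+l1b[1]*30],z0+.014)[:,:2]; d=E[1]-E[0]; print('cover yaw side',np.degrees(np.arctan2(d[1],d[0]))%180)
```

```text
tool yaw 8.895988913469555 [0.55738515 0.16074555 0.14571969]Traceback (most recent call last):
  File "<stdin>", line 20, in <module>
  File "h.py", line 41, in seg
    v=cv2.fitLine(c[k].astype(np.float32),cv2.DIST_HUBER,0,.01,.01).ravel(); return v[2:],v[:2],k.sum()
      ~~~~~~~~~~~^^^^^^^^^^^^^^^^^^^^^^^^^^^^^^^^^^^^^^^^^^^^^^^^^^
cv2.error: OpenCV(4.12.0) /io/opencv/modules/imgproc/src/linefit.cpp:50: error: (-215:Assertion failed) count > 0 in function 'fitLine2D_wods'
```

```bash
cat > m4.py <<'E'
from h import *
f=lambda p,k,o:(np.array(p)+.5)/k-.5+o
def cov(im,x,yy,w_,h,k=8):
    b=cv2.GaussianBlur(im,(3,3),0).astype(np.float32)[yy:yy+h,x:x+w_]; b=cv2.resize(b,None,fx=k,fy=k)
    m=((b[...,0]>1.5*b[...,2]+4)*255).astype(np.uint8)
    c=max(cv2.findContours(m,cv2.RETR_EXTERNAL,cv2.CHAIN_APPROX_NONE)[0],key=cv2.contourArea).reshape(-1,2)
    return (c+.5)/k-.5+[x,yy],m
E
python3 - <<'E'
from m4 import *
s=cv2.imread('pics/s4full.png');t=cv2.imread('pics/t4full.png')
c,m=cov(s,255,200,115,65); ct,mt=cov(t,240,100,42,85)
h=max(m.shape[0],mt.shape[0]); im=np.zeros((h,m.shape[1]+mt.shape[1]),np.uint8); im[:m.shape[0],:m.shape[1]]=m; im[:mt.shape[0],m.shape[1]:]=mt
cv2.imwrite('pics/mk.png',cv2.resize(im,(im.shape[1]*5//8,h*5//8)))
E
```

```text
(no output)
```

View pics/mk.png

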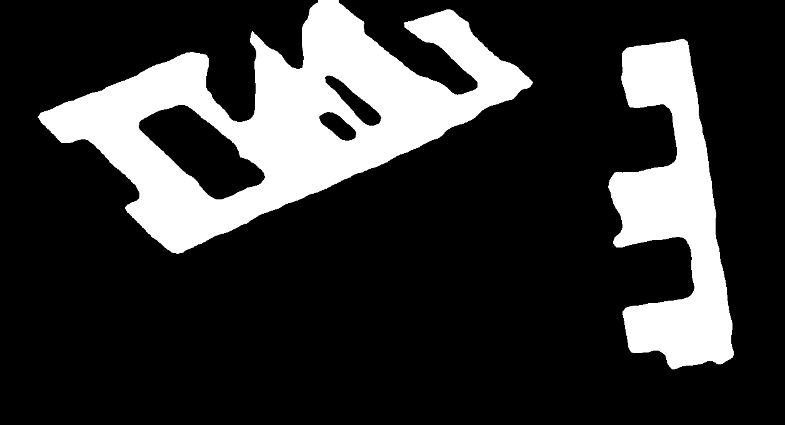

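```bash
cat > m5.py <<'E'
from m4 import *
s=cv2.imread('pics/s4full.png');t=cv2.imread('pics/t4full.png')
o=manip.get_obs(); p=o['position']; z0=p[2]-.0237; y=R.from_quat(o['ee_rot']).as_matrix()[:,1]; a=np.arctan2(y[1],y[0]); 
print('tool yaw',np.degrees(a)%180, p)
Rz=np.array([[np.cos(a),-np.sin(a)],[np.sin(a),np.cos(a)]]); Rz=Rz if np.cos(a)>0 else -Rz
w=lambda dx,dy,z:np.r_[p[:2]+Rz@[dx,dy],z0+z]
def cmp(n,corners,pix):
    P=proj(n,corners)
    for u,v,c in zip(P,pix,corners):
        q=plane(n,[v],c[2])[0]; print(n,'pred px',u.round(1),'seen',np.round(v,1),'diff mm (cover axes)',(1000*Rz.T@(q-c)[:2]).round(1))
c,_=cov(s,255,200,115,65); ct,_=cov(t,240,100,42,85)
q=lambda x,y:np.array([255+x/5,200+y/5]); qt=lambda x,y:np.array([240+x/5,100+y/5])
e1=seg(c,q(125,208),q(178,253),1.5,.1); e2=seg(c,q(178,253),q(430,145),1.5,.06); M=meet(e1,e2)
e3=seg(c,q(38,117),q(190,55),1.5,.1); print(e1[2],e2[2],e3[2])
L=q(38,117)
cmp('side',[w(.079,.054,.014),w(.079,-.054,.018)],[M,L])
E=plane('side',[e2[0],e2[0]+e2[1]*30],z0+.014)[:,:2]; d=E[1]-E[0]; print('yaw side near',np.degrees(np.arctan2(d[1],d[0]))%180)
E=plane('side',[e3[0],e3[0]+e3[1]*30],z0+.018)[:,:2]; d=E[1]-E[0]; print('yaw side far',np.degrees(np.arctan2(d[1],d[0]))%180)
l=seg(ct,qt(113,40),qt(158,355),1.5,.08); lt=seg(ct,qt(48,50),qt(113,40),1.5,.12); print(l[2],lt[2])
cmp('top',[w(.079,-.054,.018),w(-.079,-.054,.018)],[meet(l,lt),qt(158,357)])
E=plane('top',[l[0],l[0]+l[1]*30],z0+.018)[:,:2]; d=E[1]-E[0]; print('yaw top',np.degrees(np.arctan2(d[1],d[0]))%180)
E
python3 m5.py
```

```text
tool yaw 8.895988913469555 [0.55738515 0.16074555 0.14571969]
72 353 194
side pred px [287.6 250.5] seen [289.1 250.5] diff mm (cover axes) [-2.5  1.8]
side pred px [260.4 221.7] seen [262.6 223.4] diff mm (cover axes) [-1.   7.8]
yaw side near 8.599154860309028
yaw side far 10.142607067342595
423 79
top pred px [262.1 106.2] seen [262.2 107.3] diff mm (cover axes) [-2.8  0.2]
top pred px [271.5 171.2] seen [271.6 171.4] diff mm (cover axes) [-0.5 -0.1]
yaw top 9.207270628208448
```

```bash
python3 -c "
from h import *
print(manip.get_obs()['position'],goal([.5592,.1617,.113],9))"
```

```text
[0.55738515 0.16074555 0.14571969] (array([0.0007, 0.0019, 0.0327]), array([ 0.0006, -0.    , -0.0018]))
```

```bash
python3 -m handwheel '[[[0,0.002,0.01,0,0,0,0.01],[0,0.002,0.022,0,0,0,0.01],[0,0.002,0.032,0,0,0,0.01],[0,0.002,0.032,0,0,0,0.01],[0,0.002,0.032,0,0,0,0.01]]]';  python3 -c "
from h import *
print(manip.get_obs()['position']); s=manip.camera('side');t=manip.camera('top');cv2.imwrite('pics/s5full.png',s);cv2.imwrite('pics/t5full.png',t)
print(manip.get_obs()['position']); 
g=lambda im:(255*(im/255.)**.5).astype(np.uint8)
a=cv2.resize(g(s[205:305,255:355]),None,fx=5,fy=5,interpolation=cv2.INTER_CUBIC);b=cv2.resize(g(t[100:200,235:290]),None,fx=5,fy=5,interpolation=cv2.INTER_CUBIC)
cv2.imwrite('pics/m5.png',np.hstack([a,b]))"
```

```text
clock: 6.02
position: [0.5591, 0.1622, 0.1135]
ee_rot: [0.649, 0.76, 0.0, 0.0]
ft_force: [0.1, 0.5, -2.2]
grip_width: 0.176
[0.55908473 0.16224402 0.11349503]
[0.55921097 0.16231257 0.11376365]
```

View pics/m5.png

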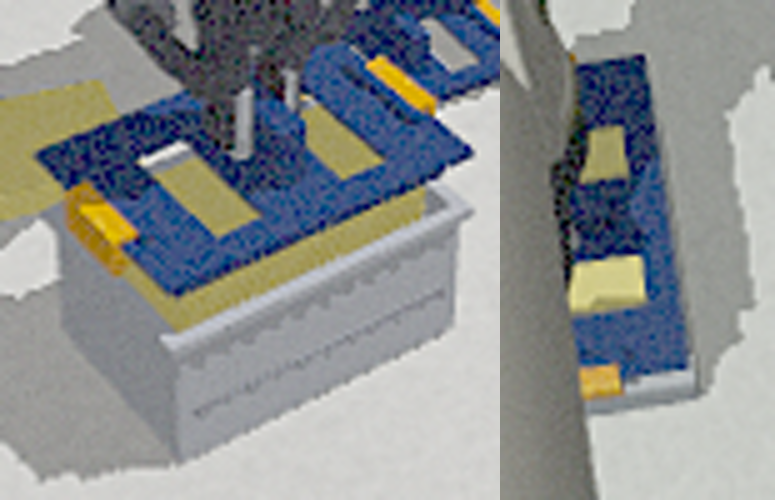

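Run:
```python
from m4 import *
s0=cv2.imread('pics/side0.png');s=cv2.imread('pics/s5full.png');t0=cv2.imread('pics/top0.png');t=cv2.imread('pics/t5full.png')
p=np.array([.5591,.1622,.1136]); z0=p[2]-.0237; a=np.radians(9.0); Rz=np.array([[np.cos(a),-np.sin(a)],[np.sin(a),np.cos(a)]])
def loc(n,l,z):  # line -> offsets in box axes about p at two points
    E=plane(n,[l[0]-15*l[1],l[0]+15*l[1]],z)[:,:2]-p[:2]; return (1000*E@Rz).round(1).tolist()
q=lambda a,b:(255+a/6,215+b/6)
c=boxline(s0,255,215,100,90)
print('box side far edge',loc('side',seg(c,q(185,130),q(325,76),1.5,.03),.075),'want y=-54')
cb=boxline(s0,255,215,100,90)
print('box side low-x end',[loc('side',seg(cb,q(455,95),q(555,180),1.5,.08),.075)],'want x=-79')
cc,m=cov(s,255,205,100,100)
r=lambda a,b:(255+a/5,205+b/5)
print('cover far',loc('side',seg(cc,r(38,155),r(180,97),1.5,.15),z0+.018))
print('cover near',loc('side',seg(cc,r(178,297),r(470,155),1.5,.1),z0+.014),'want y=54')
print('cover hi-x end',loc('side',seg(cc,r(130,250),r(176,294),1.5,.15),z0+.014),'want x=79')
# top
ct,mt=cov(t,235,100,55,100); k=lambda a,b:(235+a/5,100+b/5)
print('cover top: right',loc('top',seg(ct,k(143,57),k(187,365),1.5,.08),z0+.018),'hi-x',loc('top',seg(ct,k(80,65),k(143,55),1.5,.12),z0+.018))
c0=boxline(t0,216,104,66,90); v=lambda a,b:(216+a/6,104+b/6)
print('box top: right',loc('top',seg(c0,v(296,68),v(350,430)),.075),'hi-x',loc('top',seg(c0,v(42,110),v(296,68)),.075),'left',loc('top',seg(c0,v(88,470),v(42,110)),.075))
cv2.imwrite('pics/mk5.png',cv2.resize(m,None,fx=.75,fy=.75))
```

```text
Traceback (most recent call last):
  File "h.py", line 41, in seg
    v=cv2.fitLine(c[k].astype(np.float32),cv2.DIST_HUBER,0,.01,.01).ravel(); return v[2:],v[:2],k.sum()
      ~~~~~~~~~~~^^^^^^^^^^^^^^^^^^^^^^^^^^^^^^^^^^^^^^^^^^^^^^^^^^
cv2.error: OpenCV(4.12.0) /io/opencv/modules/imgproc/src/linefit.cpp:50: error: (-215:Assertion failed) count > 0 in function 'fitLine2D_wods'
```

```bash
cat > m6.py <<'E'
from m4 import *
s0=cv2.imread('pics/side0.png');s=cv2.imread('pics/s5full.png');t0=cv2.imread('pics/top0.png');t=cv2.imread('pics/t5full.png')
p=np.array([.5591,.1622,.1136]); z0=p[2]-.0237; a=np.radians(9.0); Rz=np.array([[np.cos(a),-np.sin(a)],[np.sin(a),np.cos(a)]])
def loc(n,l,z):  # line -> offsets in box axes about p at two points
    E=plane(n,[l[0]-15*l[1],l[0]+15*l[1]],z)[:,:2]-p[:2]; return (1000*E@Rz).round(1).tolist(),int(l[2])
def allc(im,x,y,w,h,thr=3,k=8):
    I=im[y:y+h,x:x+w].astype(np.float32); d=cv2.GaussianBlur(I[...,0]-I[...,2],(3,3),0)
    d=cv2.resize(d,None,fx=k,fy=k); m=((d>thr)*255).astype(np.uint8)
    c=np.vstack([q for q in cv2.findContours(m,cv2.RETR_LIST,cv2.CHAIN_APPROX_NONE)[0] if len(q)>100]).reshape(-1,2); return (c+.5)/k-.5+[x,y],m
q=lambda a,b:(255+a/6,215+b/6)
c,mb=allc(s0,255,215,100,90)
print('box side far edge',loc('side',seg(c,q(185,130),q(325,76),1,.03),.075),'want y=-54')
print('box side low-x end',loc('side',seg(c,q(470,100),q(560,180),1.5,.08),.075),'want x=-79')
print('foot hi-x',loc('side',seg(c,q(78,336),q(218,494)),0),'75  foot y',loc('side',seg(c,q(218,494),q(545,330)),0),50)
cc,m=cov(s,255,205,100,100)
r=lambda a,b:(255+a/5,205+b/5)
cv2.imwrite('pics/mk5.png',np.hstack([cv2.resize(m,(400,400)),cv2.resize(mb,(400,360))[:,:].copy() if 0 else cv2.copyMakeBorder(cv2.resize(mb,(400,360)),0,40,0,0,0)]))
print('cover far',loc('side',seg(cc,r(38,155),r(180,97),1.5,.15),z0+.018))
print('cover near',loc('side',seg(cc,r(178,297),r(470,155),1.5,.1),z0+.014),'want y=54')
print('cover hi-x end',loc('side',seg(cc,r(130,250),r(176,294),1.5,.15),z0+.014),'want x=79')
ct,mt=cov(t,235,100,55,100); k=lambda a,b:(235+a/5,100+b/5)
print('cover top: right',loc('top',seg(ct,k(143,57),k(187,365),1.5,.08),z0+.018),'hi-x',loc('top',seg(ct,k(80,65),k(143,55),1.5,.12),z0+.018))
c0=boxline(t0,216,104,66,90); v=lambda a,b:(216+a/6,104+b/6)
print('box top: right',loc('top',seg(c0,v(296,68),v(350,430)),.075),'hi-x',loc('top',seg(c0,v(42,110),v(296,68)),.075),'left',loc('top',seg(c0,v(88,470),v(42,110)),.075))
E
python3 m6.py
```

```text
box side far edge ([[21.5, -52.5], [-51.6, -44.6]], 247) want y=-54
box side low-x end ([[-78.9, -18.5], [-79.1, 65.6]], 107) want x=-79
foot hi-x ([[71.6, -39.9], [71.6, 44.8]], 186) 75  foot y ([[35.0, 50.1], [-38.6, 50.1]], 349) 50
cover far ([[79.6, -46.8], [7.7, -49.8]], 157)
cover near ([[36.2, 56.3], [-33.9, 56.5]], 377) want y=54
cover hi-x end ([[77.4, 2.3], [77.3, 81.7]], 55) want x=79
cover top: right ([[34.8, -53.7], [-39.6, -54.3]], 414) hi-x ([[77.0, -2.6], [76.2, -75.6]], 77)
box top: right ([[35.9, -54.3], [-40.7, -54.5]], 386) hi-x ([[77.7, 32.2], [78.4, -43.0]], 271) left ([[42.5, 54.5], [-34.3, 54.6]], 384)
```

View pics/mk5.png

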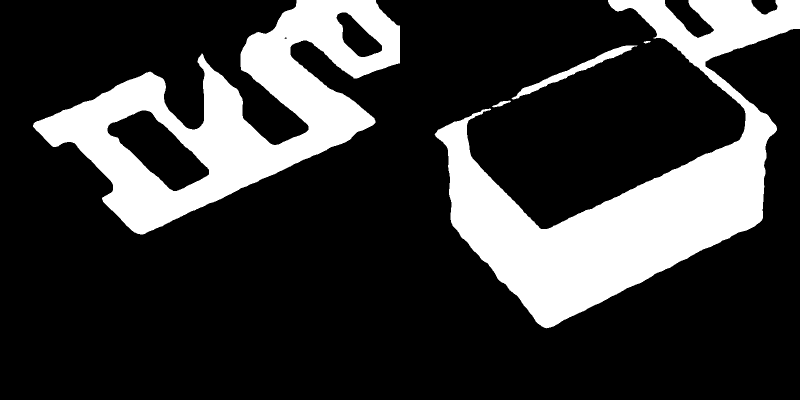

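Relative to the rim, the top view puts the cover about 1.4 mm low in x and about 0 in y. The side view gives 0 to 1.6 mm low in x. I shift about 1 mm along x and lower to just above the mouth.

```bash
python3 -m handwheel '[[[0,0.001,0.006,0,0,0,0.01],[0,0.001,0.01,0,0,0,0.01],[0,0.001,0.014,0,0,0,0.01],[0,0.001,0.014,0,0,0,0.01]]]'; python3 -c "
from h import *
print(manip.get_obs()['position'],manip.get_obs()['torque'])"
python3 -m handwheel '[[[0,0,0.002,0,0,0,0.01],[0,0,0.003,0,0,0,0.01],[0,0,0.004,0,0,0,0.01],[0,0,0.004,0,0,0,0.01]]]';  python3 -c "
from h import *
o=manip.get_obs();print(o['position'],o['torque']); s=manip.camera('side');t=manip.camera('top');cv2.imwrite('pics/s6full.png',s);cv2.imwrite('pics/t6full.png',t)
g=lambda im:(255*(im/255.)**.5).astype(np.uint8)
a=cv2.resize(g(s[205:305,255:355]),None,fx=5,fy=5,interpolation=cv2.INTER_CUBIC);b=cv2.resize(g(t[100:200,235:290]),None,fx=5,fy=5,interpolation=cv2.INTER_CUBIC)
cv2.imwrite('pics/m6.png',np.hstack([a,b]))"
```

```text
clock: 6.62
position: [0.5597, 0.1623, 0.0989]
ee_rot: [0.649, 0.76, -0.0, -0.0]
ft_force: [-0.3, 0.7, -1.6]
grip_width: 0.177
[0.55969288 0.16231097 0.09889802] [ 0.00399492 -0.00633153  0.04715408]
clock: 7.12
position: [0.5605, 0.1625, 0.0961]
ee_rot: [0.65, 0.76, 0.001, 0.0]
ft_force: [-0.8, -0.4, 5.3]
grip_width: 0.17
[0.5604912  0.1625187  0.09614244] [-0.06389441  0.44443573 -0.00485364]
```

View pics/m6.png

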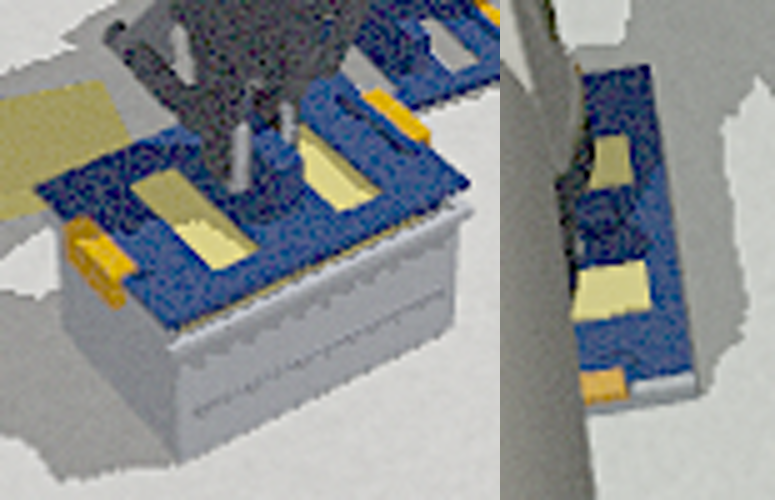

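Contact of about 7 N, and the moment says it is at the low-x end, so the cover may sit a little too far +x or be tilted. I'll measure again.

Run:
```python
from m6 import *
print('----')
o=manip.get_obs(); p6=o['position']; z0=p6[2]-.0237
print('tilt',R.from_quat(o['ee_rot']).as_matrix()[:,2], (p6[:2]-p[:2])@Rz*1000)
s=cv2.imread('pics/s6full.png');t=cv2.imread('pics/t6full.png')
cc,m=cov(s,255,205,100,100)
print('cover near',loc('side',seg(cc,r(178,330),r(465,188),1.5,.1),z0+.014),'want y=54')
print('cover hi-x end',loc('side',seg(cc,r(130,280),r(172,327),1.5,.15),z0+.014),'want x=79')
ct,mt=cov(t,235,100,55,100)
print('cover top: right',loc('top',seg(ct,k(150,67),k(191,370),1.5,.08),z0+.018),'hi-x',loc('top',seg(ct,k(85,75),k(150,65),1.5,.12),z0+.018),'low-x',loc('top',seg(ct,k(140,380),k(190,370),1.5,.12),z0+.018))
```

```text
box side far edge ([[21.5, -52.5], [-51.6, -44.6]], 247) want y=-54
box side low-x end ([[-78.9, -18.5], [-79.1, 65.6]], 107) want x=-79
foot hi-x ([[71.6, -39.9], [71.6, 44.8]], 186) 75  foot y ([[35.0, 50.1], [-38.6, 50.1]], 349) 50
cover far ([[79.6, -46.8], [7.7, -49.8]], 157)
cover near ([[36.2, 56.3], [-33.9, 56.5]], 377) want y=54
cover hi-x end ([[77.4, 2.3], [77.3, 81.7]], 55) want x=79
cover top: right ([[34.8, -53.7], [-39.6, -54.3]], 414) hi-x ([[77.0, -2.6], [76.2, -75.6]], 77)
box top: right ([[35.9, -54.3], [-40.7, -54.5]], 386) hi-x ([[77.7, 32.2], [78.4, -43.0]], 271) left ([[42.5, 54.5], [-34.3, 54.6]], 384)
----
tilt [ 1.02339903e-03  5.80907293e-04 -9.99999308e-01] [1.3554498  0.07763546]
cover near ([[31.5, 56.1], [-39.8, 55.8]], 372) want y=54
cover hi-x end ([[79.8, 1.5], [80.5, 81.3]], 53) want x=79
cover top: right ([[36.0, -53.5], [-39.6, -54.0]], 406) hi-x ([[77.8, 0.8], [76.7, -73.4]], 80) low-x ([[-77.3, -4.8], [-77.5, -77.3]], 61)
```

Run:
```python
from m4 import *
t0=cv2.imread('pics/top0.png');s0=cv2.imread('pics/side0.png')
for n,im,b,z in(('top',t0,(340,100,70,85),.018),):
    c,m=cov(im,*b); W=plane(n,c,z)[:,:2].astype(np.float32); print(n,cv2.minAreaRect(W))
t=cv2.imread('pics/t6full.png')
# bars/slots: slot edges in t6 vs expectation unnecessary; compare raw profile across right edge, cover+rim
for row in(140,150,160): print(t[row,258:282].astype(int).tolist())
```

```text
top ((0.5871042013168335, -0.15786495804786682), (0.15592408180236816, 0.1055980771780014), 11.84913444519043)
[[27, 11, 0], [33, 15, 14], [27, 7, 0], [34, 17, 6], [58, 25, 16], [59, 20, 0], [62, 24, 15], [63, 34, 24], [61, 22, 11], [63, 23, 14], [55, 29, 18], [62, 72, 70], [88, 97, 95], [82, 89, 87], [91, 95, 94], [87, 92, 90], [86, 91, 89], [92, 95, 93], [85, 93, 89], [88, 94, 89], [89, 96, 94], [89, 94, 91], [86, 89, 86], [95, 103, 99]]
[[36, 14, 7], [28, 12, 0], [33, 12, 0], [27, 2, 0], [37, 26, 13], [17, 0, 0], [36, 15, 12], [67, 28, 11], [58, 20, 11], [62, 29, 13], [60, 23, 8], [63, 27, 17], [51, 46, 42], [85, 91, 90], [91, 97, 96], [90, 96, 92], [87, 93, 91], [89, 93, 91], [89, 95, 93], [91, 97, 92], [82, 88, 85], [85, 90, 88], [87, 92, 88], [79, 85, 81]]
[[75, 164, 174], [75, 165, 174], [76, 167, 177], [79, 171, 180], [79, 171, 181], [80, 178, 186], [80, 181, 193], [61, 43, 36], [60, 15, 0], [63, 30, 16], [65, 29, 19], [66, 30, 20], [61, 21, 7], [59, 32, 25], [64, 74, 72], [94, 102, 98], [87, 92, 90], [89, 96, 94], [87, 91, 91], [85, 91, 88], [87, 93, 91], [87, 93, 91], [82, 87, 84], [86, 88, 87]]
```

```bash
python3 -m handwheel '[[[0,0,-0.003,0,0,0,0.01],[0.001,-0.0012,-0.003,0,0,0,0.01],[0.001,-0.0012,-0.003,0,0,0,0.01]]]'; python3 -m handwheel '[[[0,0,0.0015,0,0,0,0.01],[0,0,0.003,0,0,0,0.01],[0,0,0.003,0,0,0,0.01]]]';  python3 -c "
from h import *
o=manip.get_obs();print(o['position'],o['torque'])"
```

```text
clock: 7.6
position: [0.5583, 0.1633, 0.0981]
ee_rot: [0.649, 0.76, -0.0, -0.0]
ft_force: [-0.1, -0.4, -1.0]
grip_width: 0.173
clock: 7.98
position: [0.5584, 0.1631, 0.0951]
ee_rot: [0.649, 0.76, -0.0, -0.0]
ft_force: [-0.7, -0.4, -1.5]
grip_width: 0.175
[0.55840915 0.16313101 0.09511841] [ 0.00256144  0.08703493 -0.04168601]
```

Contact-free at the height where it touched before. I continue down in small steps.

```bash
python3 -m handwheel '[[[0,0,0.001,0,0,0,0.01],[0,0,0.001,0,0,0,0.01],[0,0,0.001,0,0,0,0.01]]]';  python3 -c "
from h import *
o=manip.get_obs();print(o['position'],o['torque'])"; python3 -m handwheel '[[[0,0,0.001,0,0,0,0.01],[0,0,0.001,0,0,0,0.01],[0,0,0.001,0,0,0,0.01]]]';  python3 -c "
from h import *
o=manip.get_obs();print(o['position'],o['torque']); s=manip.camera('side');t=manip.camera('top');cv2.imwrite('pics/s7full.png',s);cv2.imwrite('pics/t7full.png',t)
g=lambda im:(255*(im/255.)**.5).astype(np.uint8)
a=cv2.resize(g(s[205:305,255:355]),None,fx=5,fy=5,interpolation=cv2.INTER_CUBIC);b=cv2.resize(g(t[100:200,235:290]),None,fx=5,fy=5,interpolation=cv2.INTER_CUBIC)
cv2.imwrite('pics/m7.png',np.hstack([a,b]))"
```

```text
clock: 8.35
position: [0.5585, 0.1632, 0.0944]
ee_rot: [0.649, 0.76, -0.0, -0.0]
ft_force: [-2.1, 0.3, 1.1]
grip_width: 0.18
[0.55851074 0.16319376 0.09441376] [-0.08220372  0.64408906  0.00781611]
clock: 8.72
position: [0.5589, 0.1632, 0.0936]
ee_rot: [0.649, 0.76, 0.0, 0.0]
ft_force: [-1.8, -0.4, 5.2]
grip_width: 0.173
[0.55886165 0.16324637 0.09362301] [-0.14296947  0.51914235  0.00628084]
```

View pics/m7.png

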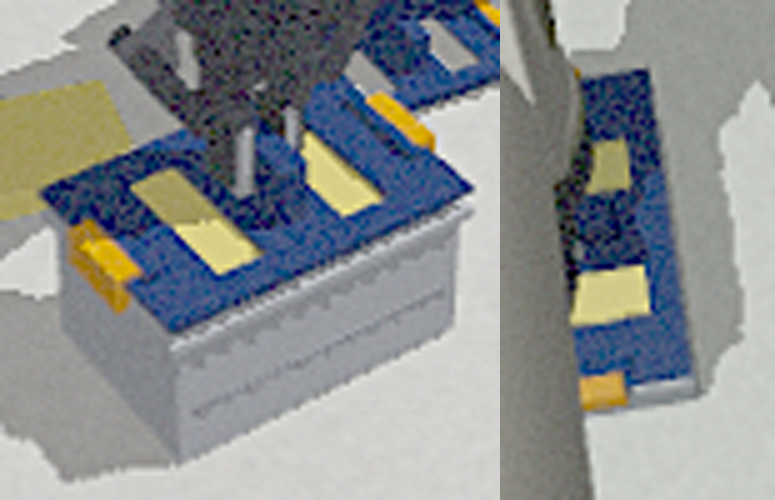

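The remaining moment and the -x force say the low-x clip bears first. I shift about 0.7 mm toward -x and compare the moment.

```bash
python3 -m handwheel '[[[0,-0.0007,0,0,0,0,0.01],[0,-0.0007,0,0,0,0,0.01],[0,-0.0007,0,0,0,0,0.01]]]';  python3 -c "
from h import *
o=manip.get_obs();print(o['position'],o['torque'],o['ft_force'])"
python3 - <<'E'
from m6 import *
print('----')
o=manip.get_obs(); p6=np.array([.5589,.1632,.0936]); z0=p6[2]-.0237
t=cv2.imread('pics/t7full.png'); ct,mt=cov(t,235,100,55,100)
print('cover top: right',loc('top',seg(ct,k(150,70),k(191,374),1.5,.08),z0+.018),'hi-x',loc('top',seg(ct,k(85,78),k(150,68),1.5,.12),z0+.018),'low-x',loc('top',seg(ct,k(140,384),k(190,374),1.5,.12),z0+.018))
E
```

```text
clock: 9.2
position: [0.5582, 0.1632, 0.0935]
ee_rot: [0.649, 0.76, 0.0, 0.0]
ft_force: [0.7, 0.5, 4.9]
grip_width: 0.172
[0.558217   0.16317037 0.09353495] [-0.02760036 -0.05709689 -0.01332386] [0.71104292 0.51391741 4.85379302]
box side far edge ([[21.5, -52.5], [-51.6, -44.6]], 247) want y=-54
box side low-x end ([[-78.9, -18.5], [-79.1, 65.6]], 107) want x=-79
foot hi-x ([[71.6, -39.9], [71.6, 44.8]], 186) 75  foot y ([[35.0, 50.1], [-38.6, 50.1]], 349) 50
cover far ([[79.6, -46.8], [7.7, -49.8]], 157)
cover near ([[36.2, 56.3], [-33.9, 56.5]], 377) want y=54
cover hi-x end ([[77.4, 2.3], [77.3, 81.7]], 55) want x=79
cover top: right ([[34.8, -53.7], [-39.6, -54.3]], 414) hi-x ([[77.0, -2.6], [76.2, -75.6]], 77)
box top: right ([[35.9, -54.3], [-40.7, -54.5]], 386) hi-x ([[77.7, 32.2], [78.4, -43.0]], 271) left ([[42.5, 54.5], [-34.3, 54.6]], 384)
----
cover top: right ([[34.9, -52.5], [-40.8, -53.1]], 408) hi-x ([[76.6, 0.7], [75.8, -73.6]], 79) low-x ([[-78.7, -4.2], [-79.0, -76.9]], 61)
```

The moment is now about zero, so both clips bear evenly. I press in small steps and watch the force.

```bash
python3 -m handwheel '[[[0,0,0.0005,0,0,0,0.01],[0,0,0.001,0,0,0,0.01],[0,0,0.001,0,0,0,0.01]]]' 90; python3 -c "
from h import *
o=manip.get_obs();print(o['torque'])"; python3 -m handwheel '[[[0,0,0.0005,0,0,0,0.01],[0,0,0.001,0,0,0,0.01],[0,0,0.001,0,0,0,0.01]]]';  python3 -c "
from h import *
o=manip.get_obs();print(o['position'],o['torque'],o['ft_force'])"
```

```text
clock: 9.57
position: [0.5583, 0.1632, 0.0929]
ee_rot: [0.649, 0.76, 0.0, 0.0]
ft_force: [-0.6, 0.0, 8.5]
grip_width: 0.17
[-0.01471344  0.18287727  0.01601484]
clock: 9.95
position: [0.5585, 0.1632, 0.0924]
ee_rot: [0.65, 0.76, 0.001, 0.0]
ft_force: [-1.1, 0.5, 12.5]
grip_width: 0.167
[0.55854339 0.16324193 0.09239004] [-0.20093468  0.39719183  0.03222832] [-1.13889383  0.4781358  12.52306373]
```

```bash
python3 -m handwheel '[[[0,-0.0003,0.0005,0,0,0,0.01],[0,-0.0003,0.001,0,0,0,0.01],[0,-0.0003,0.001,0,0,0,0.01]]]'; python3 -c "
from h import *
o=manip.get_obs();print(o['position'],o['torque'])"
```

```text
clock: 10.32
position: [0.5585, 0.1633, 0.0918]
ee_rot: [0.65, 0.76, 0.001, 0.0]
ft_force: [-1.9, -0.1, 14.7]
grip_width: 0.171
[0.55852503 0.16328652 0.09180066] [-0.1769751   0.48181141  0.03047547]
```

```bash
python3 -m handwheel '[[[0,0,0.0005,0,0,0,0.01],[0,0,0.001,0,0,0,0.01],[0,0,0.001,0,0,0,0.01]]]'; python3 -c "
from h import *
o=manip.get_obs();print(o['position'],o['torque'])"
```

```text
clock: 10.7
position: [0.5587, 0.1633, 0.0912]
ee_rot: [0.65, 0.76, 0.001, 0.0]
ft_force: [-2.1, -0.7, 18.0]
grip_width: 0.17
[0.55868877 0.16329548 0.0911823 ] [-0.23475193  0.8302009  -0.00664558]
```

The low-x clip is taking most of the load because the arm drifts +x under it. I correct that before pressing on.

```bash
python3 -c "
from h import *
print(R.from_quat(manip.get_obs()['ee_rot']).as_matrix()[:,2])"; python3 -m handwheel '[[[0,-0.0008,0,0,0,0,0.01],[0,-0.0008,0,0,0,0,0.01],[0,-0.0008,0,0,0,0,0.01]]]'; python3 -c "
from h import *
o=manip.get_obs();print(o['position'],o['torque'],R.from_quat(o['ee_rot']).as_matrix()[:,2])"
```

```text
[ 0.00229465  0.00134739 -0.99999646]
clock: 11.08
position: [0.5586, 0.1633, 0.0913]
ee_rot: [0.65, 0.76, 0.002, 0.001]
ft_force: [1.2, -0.8, 13.8]
grip_width: 0.166
[0.55862478 0.16328645 0.09125915] [-0.16070435  0.01453028 -0.01264234] [ 0.00395412  0.00160012 -0.9999909 ]
```

```bash
python3 -m handwheel '[[[0,0,0.0005,0.003,0,0,0.01],[0,0,0.001,0.003,0,0,0.01],[0,0,0.001,0.003,0,0,0.01]]]'; python3 -c "
from h import *
o=manip.get_obs();print(o['position'],o['torque'],R.from_quat(o['ee_rot']).as_matrix()[:,2])"
```

```text
clock: 11.45
position: [0.5586, 0.1633, 0.0907]
ee_rot: [0.65, 0.76, 0.001, -0.0]
ft_force: [-0.9, -1.3, 21.1]
grip_width: 0.17
[0.55864175 0.16329951 0.0907383 ] [-0.24559101  0.42078309 -0.02745686] [ 0.00100293  0.00134566 -0.99999859]
```

```bash
python3 -m handwheel '[[[0,0,0.0005,0,0,0,0.01],[0,0,0.001,0,0,0,0.01],[0,0,0.001,0,0,0,0.01]]]'; python3 -c "
from h import *
o=manip.get_obs();print(o['position'],o['torque'],R.from_quat(o['ee_rot']).as_matrix()[:,2])"
```

```text
clock: 11.82
position: [0.5588, 0.1633, 0.0897]
ee_rot: [0.65, 0.76, 0.001, 0.0]
ft_force: [0.6, -0.1, 18.9]
grip_width: 0.169
[0.55880476 0.16332622 0.0897406 ] [-0.25239916  0.42943677 -0.00257213] [ 0.00133317  0.00139554 -0.99999814]
```

Past the peak at about 22 N. I go on toward the snap.

```bash
python3 -m handwheel '[[[0,0,0.0005,0.001,0,0,0.01],[0,0,0.001,0.001,0,0,0.01],[0,0,0.001,0.001,0,0,0.01]]]'; python3 -c "
from h import *
o=manip.get_obs();print(o['position'],o['torque'],R.from_quat(o['ee_rot']).as_matrix()[:,2])"
```

```text
clock: 12.2
position: [0.558, 0.1632, 0.0874]
ee_rot: [0.65, 0.76, -0.0, -0.001]
ft_force: [0.7, 0.4, 10.7]
grip_width: 0.174
[0.55800637 0.16321575 0.08744463] [-0.00280842 -0.42603477 -0.08179742] [-1.20643616e-03  4.62734368e-04 -9.99999165e-01]
```

```bash
python3 -m handwheel '[[[0,0,0.0005,0,0,0,0.01],[0,0,0.001,0,0,0,0.01],[0,0,0.001,0,0,0,0.01]]]'; python3 -c "
from h import *
o=manip.get_obs();print(o['position'],o['torque'],R.from_quat(o['ee_rot']).as_matrix()[:,2])"
```

```text
clock: 12.58
position: [0.5582, 0.1632, 0.0869]
ee_rot: [0.65, 0.76, -0.0, -0.001]
ft_force: [-0.4, -0.7, 13.0]
grip_width: 0.165
[0.55816089 0.16323715 0.0868589 ] [-0.05901519 -0.01750767 -0.00918477] [-9.52528525e-04  6.77793071e-04 -9.99999317e-01]
```

```bash
python3 -m handwheel '[[[0,0,0.0005,0,0,0,0.01],[0,0,0.001,0,0,0,0.01],[0,0,0.001,0,0,0,0.01]]]'; python3 -c "
from h import *
o=manip.get_obs();print(o['position'],o['torque'])"
```

```text
clock: 12.95
position: [0.5579, 0.1632, 0.0855]
ee_rot: [0.65, 0.76, -0.0, -0.001]
ft_force: [1.3, 0.1, 8.6]
grip_width: 0.172
[0.55792962 0.16320066 0.08548401] [ 0.00248921 -0.33384879 -0.01812021]
```

```bash
python3 -m handwheel '[[[0,0,0.0005,0,0,0,0.01],[0,0,0.001,0,0,0,0.01],[0,0,0.001,0,0,0,0.01]]]'; python3 -c "
from h import *
o=manip.get_obs();print(o['position'],o['torque'])
s=manip.camera('side');t=manip.camera('top');cv2.imwrite('pics/s8full.png',s);cv2.imwrite('pics/t8full.png',t)
g=lambda im:(255*(im/255.)**.5).astype(np.uint8)
a=cv2.resize(g(s[205:305,255:355]),None,fx=5,fy=5,interpolation=cv2.INTER_CUBIC);b=cv2.resize(g(t[100:200,235:290]),None,fx=5,fy=5,interpolation=cv2.INTER_CUBIC)
cv2.imwrite('pics/m8.png',np.hstack([a,b]))"
```

```text
clock: 13.32
position: [0.5579, 0.1632, 0.0848]
ee_rot: [0.65, 0.76, -0.0, -0.001]
ft_force: [-1.5, -0.1, 14.0]
grip_width: 0.169
[0.55792906 0.16322134 0.0847844 ] [-0.14693887  0.18605862  0.00154633]
```

View pics/m8.png

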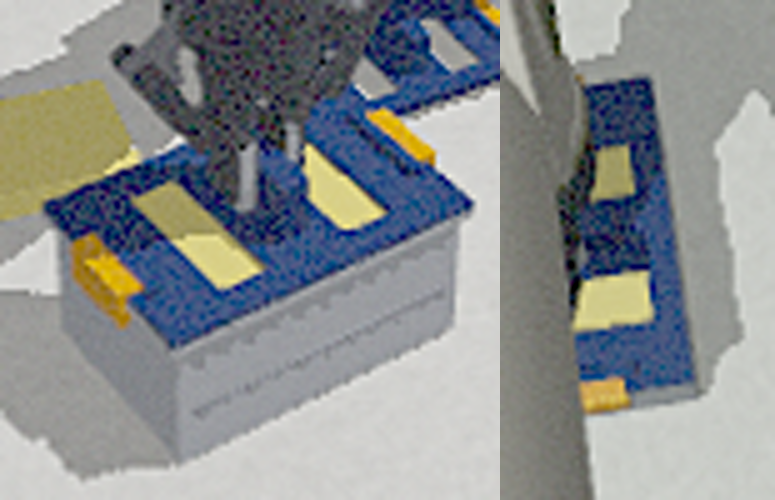

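Flush on the rim on both sides, as far as the views show, and the force dropped (14.5 to 10 N) between TCP z 86.9 and 85.5 mm. I press a bit further to make sure of the stop.

```bash
python3 -m handwheel '[[[0,0,0.0005,0,0,0,0.01],[0,0,0.001,0,0,0,0.01],[0,0,0.001,0,0,0,0.01]]]'; python3 -c "
from h import *
o=manip.get_obs();print(o['position'],o['torque'],R.from_quat(o['ee_rot']).as_matrix()[:,2])"
```

```text
clock: 13.8
position: [0.558, 0.1632, 0.0848]
ee_rot: [0.65, 0.76, -0.0, -0.001]
ft_force: [-5.4, -2.4, 24.4]
grip_width: 0.168
[0.55795187 0.1632342  0.0847619 ] [-0.39326915  1.15445197 -0.03241217] [-0.0014522   0.00110461 -0.99999834]
```

Hard stop: no travel from 14 to 24 N. I unload to the latched height and see whether the clips hold it.

```bash
python3 -m handwheel '[[[0,0,-0.001,0,0,0,0.01],[0,0,-0.002,0,0,0,0.01],[0,0,-0.003,0,0,0,0.01],[0,0,-0.004,0,0,0,0.01],[0,0,-0.005,0,0,0,0.01],[0,0,-0.005,0,0,0,0.01]]]'; python3 -c "
from h import *
o=manip.get_obs();print(o['position'],o['torque'],R.from_quat(o['ee_rot']).as_matrix()[:,2])"
```

```text
clock: 14.55
position: [0.5567, 0.1629, 0.0865]
ee_rot: [0.649, 0.76, -0.002, -0.001]
ft_force: [5.1, 0.8, -7.9]
grip_width: 0.172
[0.55667326 0.16289393 0.08646545] [ 0.32986449 -1.411756    0.06455481] [-0.00412889 -0.00101762 -0.99999096]
```

The hooks hold: a net pull of about 6 N at 1.7 mm above the stop. I relax the tilt and side offsets I commanded, then let go.

```bash
python3 -m handwheel '[[[0,0.0006,0.0005,-0.002,0,0,0.01],[0,0.0012,0.0008,-0.004,0,0,0.01],[0,0.0012,0.0008,-0.004,0,0,0.01]]]'; python3 -c "
from h import *
o=manip.get_obs();print(o['position'],o['torque'],R.from_quat(o['ee_rot']).as_matrix()[:,2])"
```

```text
clock: 14.92
position: [0.5569, 0.1629, 0.0864]
ee_rot: [0.649, 0.76, -0.001, -0.001]
ft_force: [-4.9, -0.9, 2.6]
grip_width: 0.172
[0.55686717 0.16293376 0.08635472] [-0.07463526  0.81084552 -0.02699578] [-2.41299743e-03 -2.67448564e-04 -9.99997053e-01]
```

```bash
python3 -m handwheel '[[[0,-0.0006,0,0,0,0,0.01],[0,-0.0006,0,0,0,0,0.03],[0,-0.0006,0,0,0,0,0.06],[0,-0.0006,0,0,0,0,0.0854],[0,-0.0006,0,0,0,0,0.0854],[0,-0.0006,0,0,0,0,0.0854],[0,-0.0006,0,0,0,0,0.0854]]]'; python3 -m handwheel '[[[0,0,-0.02,0,0,0,0.0854],[0,0,-0.06,0,0,0,0.0854],[0,0,-0.12,0,0,0,0.0854],[0,0,-0.15,0,0,0,0.0854],[0,0,-0.15,0,0,0,0.0854]]]'; python3 -m handwheel '[[[-0.06,0,0,0,0,0,0.0854],[-0.12,0,0,0,0,0,0.0854],[-0.18,0,0,0,0,0,0.0854],[-0.24,0,0,0,0,0,0.0854],[-0.3,0,0,0,0,0,0.0854],[-0.3,0,0,0,0,0,0.0854]]]'; python3 -c "
from h import *
s=manip.camera('side');t=manip.camera('top');cv2.imwrite('pics/s9full.png',s);cv2.imwrite('pics/t9full.png',t)
g=lambda im:(255*(im/255.)**.5).astype(np.uint8)
a=cv2.resize(g(s[205:305,255:355]),None,fx=5,fy=5,interpolation=cv2.INTER_CUBIC);b=cv2.resize(g(t[100:200,218:278]),None,fx=5,fy=5,interpolation=cv2.INTER_CUBIC)
cv2.imwrite('pics/m9.png',np.hstack([a,b]))"
```

```text
clock: 15.8
position: [0.5574, 0.163, 0.0866]
ee_rot: [0.649, 0.76, 0.0, -0.0]
ft_force: [-0.0, -0.4, -0.9]
grip_width: 1.0
clock: 16.42
position: [0.5586, 0.1633, 0.2393]
ee_rot: [0.65, 0.76, 0.002, 0.001]
ft_force: [-0.0, -0.2, -1.2]
grip_width: 1.001
clock: 17.18
position: [0.6029, -0.1398, 0.2353]
ee_rot: [0.653, 0.758, -0.002, 0.0]
ft_force: [0.0, 0.2, 0.8]
grip_width: 1.004
```

View pics/m9.png

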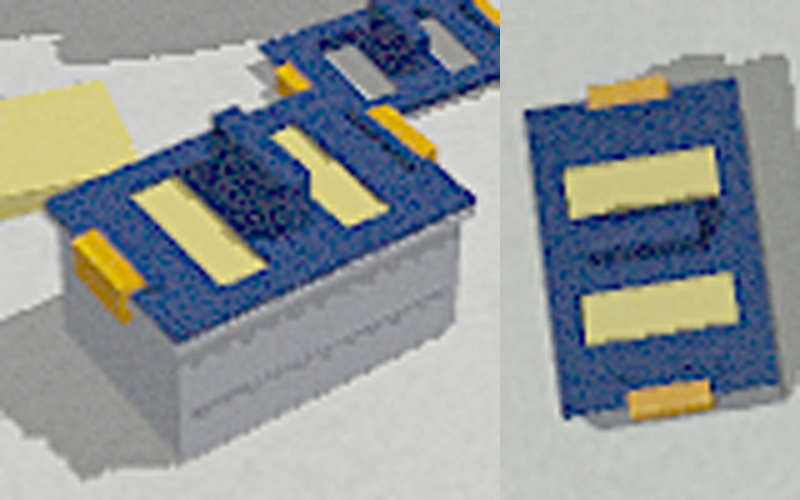

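View pics/t9full.png

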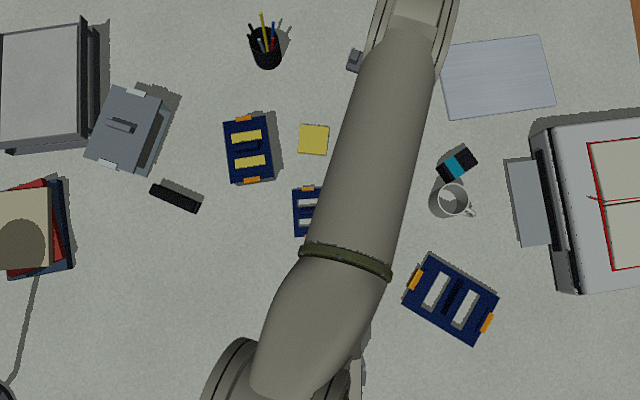

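Both views show the cover flush: side crop corners at (47,203), (178,345) and (475,205), clips at both ends. As a last check I measure the end heights, the centring and whether the box moved.

Run:
```python
from m4 import *
s=cv2.imread('pics/s9full.png');t=cv2.imread('pics/t9full.png')
c,_=cov(s,255,205,100,100); ct,mt=cov(t,218,104,60,90)
W=plane('top',ct,.0805)[:,:2].astype(np.float32); print('cover top',cv2.minAreaRect(W))
r=lambda a,b:np.array([255+a/5,205+b/5]); k=lambda a,b:np.array([218+(a-500)/5,100+b/5])
near=seg(c,r(178,343),r(470,207),1.5,.1); hx=seg(c,r(140,298),r(178,343),1.5,.1)
L=[r(178,343),r(475,200),r(47,203)]; T=[k(525,112),k(565,416),k(738,79)]
print('corners (hi-x, low-x, hi-x):',tri(L,T).round(4))
# orange clip tops both ends in the two views
res={}
for n,im,b in(('side',s,(255,205,100,70)),('top',t,(218,104,60,90))):
    h=cv2.cvtColor(im,cv2.COLOR_BGR2HSV); m=cv2.inRange(h,(10,120,80),(20,255,255)); x,y,w,hh=b; z=np.zeros_like(m); z[y:y+hh,x:x+w]=m[y:y+hh,x:x+w]
    for q in cv2.findContours(z,cv2.RETR_EXTERNAL,cv2.CHAIN_APPROX_NONE)[0]:
        if cv2.contourArea(q)>20: print(n,[np.round(v,1) for v in cv2.minAreaRect(q)])
# box foot before/after (side)
from m6 import allc,s0,q as qq
for im in(s0,s):
    cb,_=allc(im,255,215,100,90); f1=seg(cb,qq(78,336),qq(218,494)); f2=seg(cb,qq(218,494),qq(545,330)); print('foot corner',plane('side',[meet(f1,f2)],0)[0].round(4))
```

```text
cover top ((0.5557096600532532, 0.16162796318531036), (0.15815657377243042, 0.10669958591461182), 8.929794311523438)
corners (hi-x, low-x, hi-x): [[0.6244 0.2275 0.0738 0.003 ]
 [0.4696 0.2029 0.0746 0.0029]
 [0.6406 0.1205 0.0738 0.0032]]
side [array([276. , 259.5]), array([19.1,  9.2]), np.float64(45.0)]
side [array([335.3, 230.5]), array([15.8,  3.8]), np.float64(39.3)]
side [array([313., 220.]), array([6., 6.]), np.float64(0.0)]
top [array([251.6, 179.5]), array([ 5.7, 16.8]), np.float64(81.9)]
top [array([243.1, 117.8]), array([ 4.4, 16.1]), np.float64(81.3)]
box side far edge ([[21.5, -52.5], [-51.6, -44.6]], 247) want y=-54
box side low-x end ([[-78.9, -18.5], [-79.1, 65.6]], 107) want x=-79
foot hi-x ([[71.6, -39.9], [71.6, 44.8]], 186) 75  foot y ([[35.0, 50.1], [-38.6, 50.1]], 349) 50
cover far ([[79.6, -46.8], [7.7, -49.8]], 157)
cover near ([[36.2, 56.3], [-33.9, 56.5]], 377) want y=54
cover hi-x end ([[77.4, 2.3], [77.3, 81.7]], 55) want x=79
cover top: right ([[34.8, -53.7], [-39.6, -54.3]], 414) hi-x ([[77.0, -2.6], [76.2, -75.6]], 77)
box top: right ([[35.9, -54.3], [-40.7, -54.5]], 386) hi-x ([[77.7, 32.2], [78.4, -43.0]], 271) left ([[42.5, 54.5], [-34.3, 54.6]], 384)
foot corner [0.6219 0.2229 0.    ]
foot corner [0.6214 0.2226 0.    ]
```

```bash
python3 -c "
from h import *
o=manip.get_obs();print(o['clock'],o['position'],o['ft_force']);print(manip.hand_in())"
```

```text
17.275 [ 0.60382196 -0.13377588  0.2352678 ] [ 0.2768017   0.34860281 -0.37556816]
the job is handed in; nothing more can be done
None
```

I put the middle-sized dark blue cover back on the memo box and pressed it down until it latched. I then let go, moved the arm clear and handed in at 17.3 s; no verdict was reported.

- **Pressing:** Holding the cover by its bar, I centred it by the cameras and then by the contact moments. The clips peaked at about 22 N. The force then dropped, and the cover reached a hard stop at about 26 N (limit 32 N).
- **Latching:** On unloading, the cover rose about 1.7 mm and then held against a pull of about 6 N. After I let go, it sat square on the box and showed no sign of tilt in either view.
- **Box and other things:** The box foot moved about 0.6 mm by the side camera. I compared the other desk items only by eye, and the arm hid part of the desk (the stapler) in the last top view.
- **Checks that disagreed:**
    - The last two-view corner heights read 74 to 75 mm for the plate top, against about 80.5 mm expected. Before I started, the rim itself read 72 to 75 mm. They show both ends level to about 1 mm, but do not confirm the absolute height.
    - During alignment the two cameras disagreed by 2 to 3 mm.
    - The clip angles could not be measured directly.

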